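# Nip up the bamboo clamp: nut by hand, then with the spanner

## Task

Tighten the bamboo clamp: turn its brass hex nut clockwise with the bare fingers until the nut's red pointer stands in the yellow band, and no further by hand. Then take the large red-handled spanner and turn the nut on with its open jaw until the pointer stands in the green band. Lay the spanner flat back on the green mat without dropping it, and leave the small blue spanner and the other things alone.

Things in the scene. Friction and masses are not known exactly. Their poses are not given: they have to be found in the camera images.
- nut (a joint): Turn of the brass nut about its vertical stud, rad; grows clockwise seen from above (0 slack, stop at 3.6). Pointer in the yellow band from 1.80 to 2.20, in the green band from 2.75 to 3.05. Stays where it is left; takes 0.2 N m when slack, rising evenly to 0.32 N m in the green. It cannot come off and sinks 1.5 mm per rad with the clamp bar.
- hex_nut: Brass hexagon: 30 mm across flats, 26 mm tall. Origin: its centre, on the turning axis, about 73 mm above the table. z up; x points to a corner, along the red pointer (a line on its top and on the flange); flats face y and every 60 deg from there. Under it a brass flange (radius 26 mm, top 13 mm below the origin); above it a stud end of radius 8 mm, up to 21 mm above the origin.
- jig: Clamp fixed to the table: plywood base 170 x 130 x 18 mm; origin under the nut's axis at table height, z up. Bamboo blank 400 mm long along x at y = -38 mm, top 43 mm above the table. Steel bar along y (112 x 30 mm, top 55 mm high) carries a white dial plate, radius 40 mm, top 57 mm high, with yellow and green bands on its rim, and the nut on it.
- spanner: Large open-ended spanner, loose, about 0.25 kg. Origin: underside of the handle, on the long axis; x to the jaw, z up as it lies. Red handle x = -90 to 50 mm, 16 wide, 14 mm thick. Shank 14 mm wide. Steel head z = 2 to 12 mm: throat at x = 100, two prongs 11 mm wide, inner faces parallel and 32 mm apart, to x = 136 mm, open to +x. Balances near x = 25 mm.
- spanner_jaw (a point): Point of the large spanner where the nut's centre sits in the jaw: on its axis at x = 120 mm, mid thickness (z = 7 mm). Axes as the spanner.
- spanner_grip (a point): Good place to grip the large spanner: in its handle at x = 15 mm, z = 7 mm. Axes as the spanner.
- mat: Green cutting mat on the table, fixed, 300 (x) x 210 (y) x 3 mm. Origin: centre of its underside, z up.
- small_spanner: Smaller open-ended spanner with a blue handle, 163 mm long, 10 mm thick, 17 mm jaw, loose on the mat: does not fit the nut, leave it. Origin and axes as on the large spanner (handle x = -65 to 36 mm, jaw end at x = 98 mm).
- scissors: White-handled scissors lying on the table, 190 mm long; leave.
- thread: Small orange spool of thread standing on the table, 26 mm wide, 28 mm tall; leave.
- glue: White glue bottle standing on the table, 40 mm wide, 95 mm tall; leave.
- dish: Small blue bowl on the table, 84 mm wide, 22 mm high; leave.
- offcut: Bamboo offcut lying on the table, 12 mm thick, about 130 mm long; leave.

How it is judged:
By the outcome, as a careful person would: the job done as asked, in the order asked, and still so for the second after the job is handed in, with the robot touching nothing.
It also fails if it takes over 72 s, if anything falls off the work surface, if the arm or the gripper's body presses on something with over 40 N, if the wrist force passes 120 N, or if a joint passes its speed limit or range.

## Robot

A 6-joint arm with a two-finger parallel gripper is mounted at the origin on the work surface. World frame = base frame: x ahead of the robot, y to its left, z up, the work surface at z = 0. Lengths are in mm, angles in rad, forces in N, time in s.
With the tool pointing down it reaches from about 300 to 950 mm from the base axis. Payload 3.1 kg.
Tool frame: the origin (TCP) lies on the front face of the gripper's body, between the roots of the fingers; the fingertips stand 73 mm ahead of it and the grasp point (between the pads) lies 54 mm ahead of it; z points along the fingers, x is the direction in which the jaws open and shut, and the axes are right-handed (so a half turn about z gives the same grasp; the last joint's range is limited). The gripper opens to 85 mm and grips with 20 to 120 N. Pads are 22 mm wide; open, the fingers measure 114 mm over their backs; the gripper's body (76 mm by 85 mm) begins 54 mm behind the grasp point. The pads swing forward as they close: fully open they stand 13 mm farther back than shut.
Start: joints at [-1.335, 0.308, 1.634, -0, 1.2, -0.07], TCP at [188.133, -596.019, 303.872] pointing down, gripper open.
Joint ranges: [-3.06, 3.06], [-0.79, 1.96], [0.05, 2.63], [-1.19, 4.34], [0.05, 2.64], [-2.94, 2.94]. Speed limits (rad/s): [2.79, 2.79, 3.14, 3.14, 3.14, 3.14].

## Interface

Orientations are given as a unit quaternion [w, x, y, z].
In Python, from rig import * gives the robot as it stands.
- The arm moves only by the shell command python3 -m pendant 'ROWS' [OPENING]. ROWS is JSON, a list of rows, each an object of numbers: "tx", "ty", "tz": the shift along the world's x, y, z in cm; "wx", "wy", "wz": the turn, a rotation vector about the world's x, y, z in degrees. A call has 1 to 20 rows; each row is the pose to reach, as a shift and turn from the pose commanded when the call began; what a row does not reach only later rows make up. A row lasts 1/12 s, in which the tool goes at most 41.7 mm and 7.16 degrees, less where a joint would pass 70% of its speed; a pose out of reach is approached as far as the arm can. A call with a gripper value outside its range is refused whole. OPENING is the closure, from 0 (fully open) to 1 (shut), set as the call begins (- or left out, the last holds). The fingers move at their own pace and stop on an object; the grip force is fixed at half the most. Time passes only in rows, so rows that repeat a pose let the fingers close. It gives the time, the measured TCP pose, the force and the opening at its end, in the units of the state.
- sense(): the state, without advancing time (a new reading comes with each control period).
- grab_frame(name): name is "side" or "top" or "wrist"; returns the picture (384x512x3 uint8, red, green, blue); there is no depth.
- camera_model(name): a dict with "mtx" (3x3 intrinsics, pixels), "k1" (the pictures are not rectified: a ray, as slopes to the right and down, at radius r is drawn at 1 + k1 r^2 times it, then the intrinsics apply), "R" (3x3) and "t" (3): a world point X has camera coordinates R X + t; the wrist camera has in their place "T_tool_cam" (4x4, takes a point from camera to tool coordinates, whose origin is the TCP and whose axes are the tool frame's). Camera axes: x right, y down, z forward; pixel columns grow to the right and rows downward; lengths in mm; the calibration is good to about 2 mm. A picture is of the moment at which its call begins: read the wrist's pose just before it. camera_model takes no time and is no camera call.
- finish_job(): hands the job in, once; it reports no verdict.
Trained networks look in the newest picture that a camera, given by its name, has taken for a name from the list of things; names that differ only in an ending like _2 or _b are one class to them, and where a whole thing is asked for, a point or a joint stands for the part that bears it (a point fixed in the world has none). Each returns a list of dicts, best first, with "conf" (0 to 1); they miss things now and then, are a little off and sometimes report something else, mostly with a low value. They report only what shows in the picture. A call takes as long as a camera call.
- recognise(camera, query): "centre" ([column, row] in pixels, amid what is visible of it).
- mark_of(camera, query): "centre" ([column, row] in pixels: a listed point, or the origin of a listed thing).
The state is a dict: "time_s": time; "joints": joint angles; "joint_velocities": joint speeds; "joint_efforts": joint torques, N m; "tcp_pos": TCP position; "tool_rot": TCP orientation; "wrist_force": force on the tool from outside, world axes, zero at the start; "wrist_torque": the same for the moment, N m; "opening": opening from 0.0 (shut) to 1.0 (fully open).
Only numpy, scipy, OpenCV 4.12 (cv2) and the standard library are available. Lean on these libraries where they do the work, as an engineer would, in place of code of your own. Each camera call takes 0.05 s, during which the arm holds its last target.

## Working session

There is one attempt and no reset: what is moved stays moved. The work goes in short steps, Python scripts to look and compute and a shell command to move; the robot and the scene stay as the last step left them, time stands still between calls to the robot, and variables do not carry over. Pictures are saved under pics/ and viewed, and the job is handed in when it is done.

```bash
ls; mkdir -p pics; python3 - <<'E'
from rig import *
import cv2
print(sense())
for n in ["side","top","wrist"]:
    f=grab_frame(n); cv2.imwrite(f"pics/{n}0.png",f[:,:,::-1])
    print(n,camera_model(n))
    for q in ["hex_nut","jig","spanner","spanner_jaw","spanner_grip","mat","small_spanner","scissors","thread","glue","dish","offcut"]:
        print(q,[(d['centre'],round(d['conf'],2)) for d in mark_of(n,q)][:2]) if n!="wrist" else 0
print(sense()['time_s'])
E
```

```text
pics
{'time_s': 0.0, 'joints': array([-1.33470646e+00,  3.08997547e-01,  1.63518921e+00, -8.60477199e-06,
        1.19972790e+00, -6.96888040e-02]), 'joint_velocities': array([-0.00045481, -0.00126269,  0.00095061,  0.00039751, -0.00152445,
        0.00168635]), 'joint_efforts': array([ 2.26527400e-04, -4.15248907e+01, -2.76665819e+01,  7.62184709e-05,
        1.02708436e-02, -1.14204471e-05]), 'tcp_pos': array([ 187.97079149, -595.36895293,  302.65027755]), 'tool_rot': array([-7.46828891e-04,  8.06547287e-01, -5.91168441e-01, -8.88927058e-04]), 'wrist_force': array([ 0.42714261, -0.67398031, -0.6143983 ]), 'wrist_torque': array([ 0.04141139,  0.01965779, -0.0016932 ]), 'opening': 0.9998362646540037}
side {'mtx': array([[445.84995585,   0.        , 253.9293565 ],
       [  0.        , 445.84995585, 192.65532003],
       [  0.        ,   0.        ,   1.        ]]), 'k1': -0.06412384851335791, 'R': array([[-0.78723534, -0.61659513, -0.00842456],
       [-0.45303122,  0.58756641, -0.67046881],
       [ 0.41835779, -0.52400015, -0.74188989]]), 't': array([ 421.64098871,  313.47571775, 1
[... 1213 characters left out ...]
d [([260.9, 158.7], 0.62)]
glue [([124.3, 159.1], 0.48)]
dish [([408.1, 174.8], 0.93), ([324.9, 199.6], 0.27)]
offcut [([409.0, 211.3], 0.68)]
wrist {'mtx': array([[327.12662944,   0.        , 256.68587746],
       [  0.        , 327.12662944, 189.27601233],
       [  0.        ,   0.        ,   1.        ]]), 'k1': -0.07598798707738313, 'T_tool_cam': array([[ 9.99999551e-01,  1.41869458e-04, -9.37152892e-04,
        -1.27813344e-02],
       [ 1.14471503e-04,  9.63420559e-01,  2.67994056e-01,
        -6.73775351e+01],
       [ 9.40892534e-04, -2.67994042e-01,  9.63420110e-01,
        -7.03190086e+01],
       [ 0.00000000e+00,  0.00000000e+00,  0.00000000e+00,
         1.00000000e+00]])}
1.35
```

```bash
cat > h.py <<'E'
import numpy as np, cv2
from rig import *
from scipy.spatial.transform import Rotation as Ro
def tp(s=None):
    s=s or sense(); q=s['tool_rot']; R=Ro.from_quat([q[1],q[2],q[3],q[0]]).as_matrix(); return R,np.array(s['tcp_pos'])
def cam(n,s=None):
    m=camera_model(n); 
    if n!='wrist': return m['mtx'],m['k1'],m['R'],m['t']
    R,p=tp(s); T=m['T_tool_cam']; Rc=R@T[:3,:3]; c=R@T[:3,3]+p
    return m['mtx'],m['k1'],Rc.T,-Rc.T@c
def pix2z(n,uv,z,s=None):
    K,k,R,t=cam(n,s)
    u=cv2.undistortPoints(np.array([[uv]],float),K,np.array([k,0,0,0.])).ravel()
    d=R.T@np.array([u[0],u[1],1]); c=-R.T@t
    return c+d*(z-c[2])/d[2]
def proj(n,X,s=None):
    K,k,R,t=cam(n,s)
    return cv2.projectPoints(np.array(X,float).reshape(-1,1,3),cv2.Rodrigues(R)[0],t,K,np.array([k,0,0,0.]))[0].reshape(-1,2)
E
python3 - <<'E'
from h import *
for n,u,z in [("top",(328.5,203.8),73),("side",(294.5,168.6),73),("top",(326.6,201.7),0),("side",(293.6,184.8),0),("top",(176.6,208.1),3),("side",(206.5,261.3),3),("top",(168,170),10),("side",(176.5,251),10),("top",(172.3,199.5),10),("side",(202.8,261.9),10),("top",(188.7,195.3),0),("side",(206.9,247.5),0),("top",(204,197.2),3),("side",(222,238.2),3)]:
    print(n,u,pix2z(n,u,z).round(1))
for n in ["side","top"]:
    im=cv2.imread(f"pics/{n}0.png")
    cv2.imwrite(f"pics/{n}0b.png",cv2.resize(im[100:340,90:450],(800,533),interpolation=cv2.INTER_CUBIC))
E
```

```text
top (328.5, 203.8) [ 504. -202.   73.]
side (294.5, 168.6) [ 508.4 -209.5   73. ]
top (326.6, 201.7) [ 516.8 -208.3    0. ]
side (293.6, 184.8) [ 500.  -198.8    0. ]
top (176.6, 208.1) [510.2 263.9   3. ]
side (206.5, 261.3) [528.8 261.2   3. ]
top (168, 170) [631.4 289.4  10. ]
side (176.5, 251) [631.6 295.6  10. ]
top (172.3, 199.5) [537.1 275.8  10. ]
side (202.8, 261.9) [533.2 273.4  10. ]
top (188.7, 195.3) [549.9 226.1   0. ]
side (206.9, 247.5) [566.4 218.    0. ]
top (204, 197.2) [542.1 177.2   3. ]
side (222, 238.2) [549.8 158.9   3. ]
```

View pics/side0b.png

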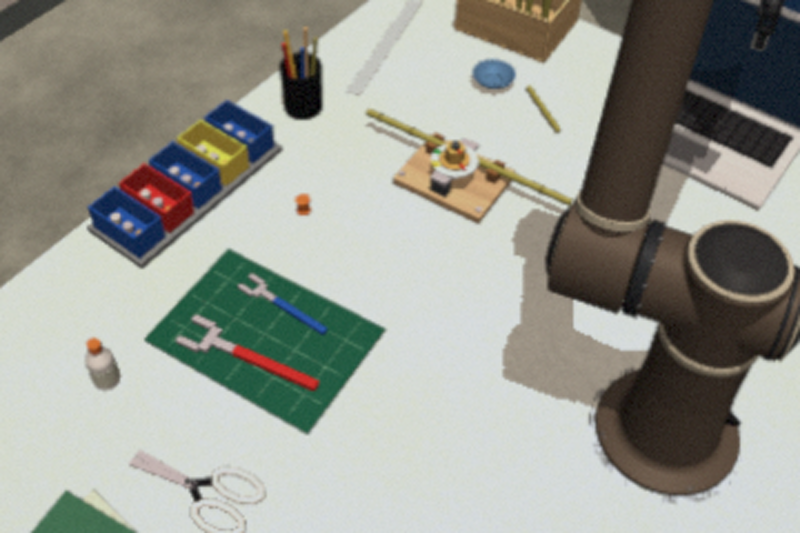

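View pics/top0b.png

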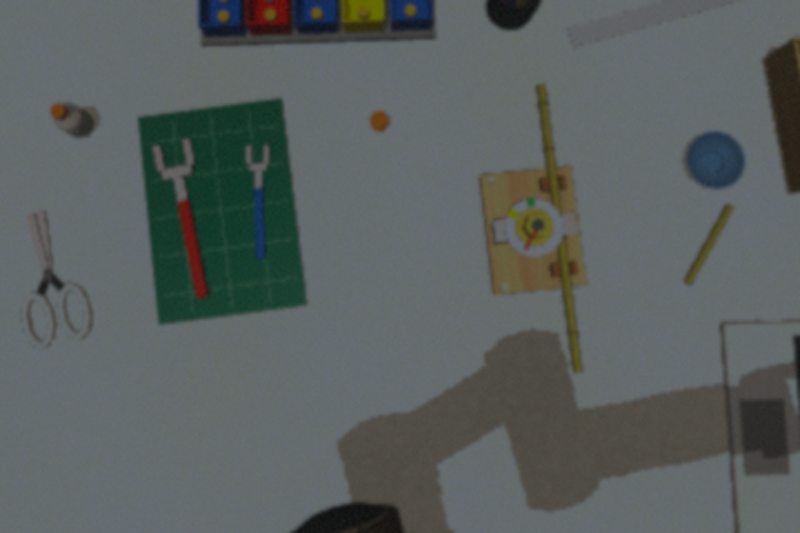

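View pics/wrist0.png

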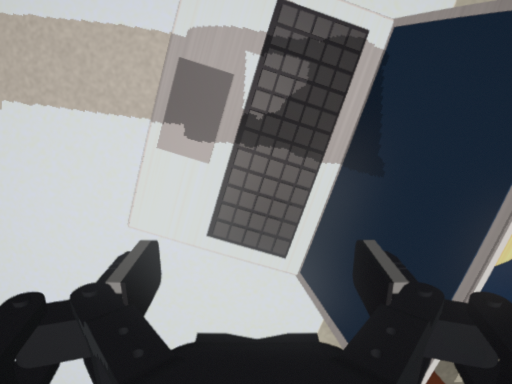

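The side and top pictures agree on these positions:
- **Nut:** about (506, -206), with the red pointer toward robot-left, roughly 149° world yaw.
- **Red spanner:** grip at about (535, 274), jaw toward +x.
- **Blue spanner:** about (546, 168).

Next I'll move over the nut for a close look.

```bash
python3 -m pendant '[{"tx":31.8,"ty":39,"tz":-3,"wz":71},{"tx":31.8,"ty":39,"tz":-3,"wz":71},{"tx":31.8,"ty":39,"tz":-3,"wz":71},{"tx":31.8,"ty":39,"tz":-3,"wz":71},{"tx":31.8,"ty":39,"tz":-3,"wz":71},{"tx":31.8,"ty":39,"tz":-3,"wz":71},{"tx":31.8,"ty":39,"tz":-3,"wz":71},{"tx":31.8,"ty":39,"tz":-3,"wz":71},{"tx":31.8,"ty":39,"tz":-3,"wz":71},{"tx":31.8,"ty":39,"tz":-3,"wz":71},{"tx":31.8,"ty":39,"tz":-3,"wz":71},{"tx":31.8,"ty":39,"tz":-3,"wz":71},{"tx":31.8,"ty":39,"tz":-3,"wz":71},{"tx":31.8,"ty":39,"tz":-3,"wz":71},{"tx":31.8,"ty":39,"tz":-3,"wz":71}]'
python3 - <<'E'
from h import *
s=sense(); f=grab_frame('wrist')[:,:,::-1]; cv2.imwrite('pics/w1.png',f); R,p=tp(s)
print(p,np.degrees(np.arctan2(R[1,0],R[0,0])),s['joints'],s['time_s'])
for q,z in [("hex_nut",73),("jig",0)]:
    for d in mark_of('wrist',q)[:2]: print(q,d,pix2z('wrist',d['centre'],z,s).round(1))
cv2.imwrite('pics/w1b.png',cv2.resize(f[90:290,130:390],(780,600),interpolation=cv2.INTER_CUBIC))
E
```

```text
[ 188.14971535 -596.01851144  303.87315624] -72.48177501829014 [-1.33469036e+00  3.08091870e-01  1.63380824e+00  4.39946878e-05
  1.19966881e+00 -6.96606986e-02] 1.35invalid input
```

View pics/w1b.png

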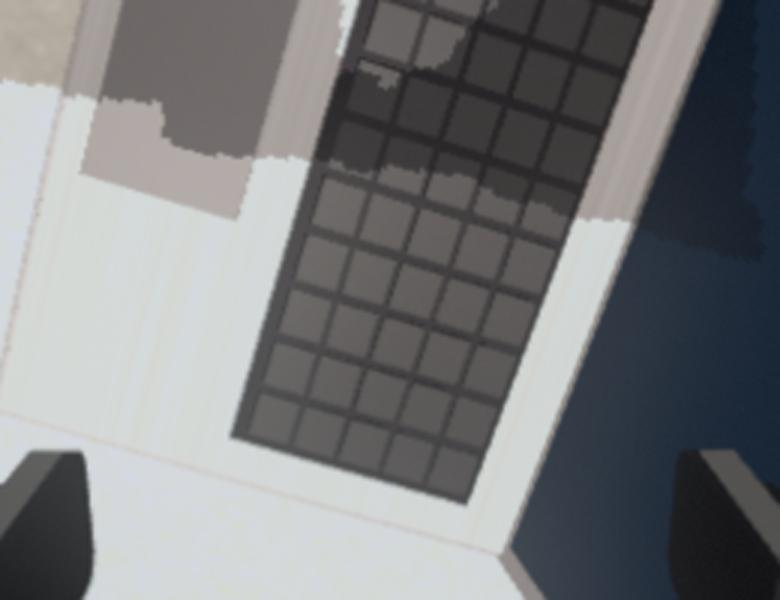

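The move was refused, perhaps because each row needs all six keys. I'll try one row to check.

```bash
python3 -m pendant '[{"tx":31.8,"ty":39,"tz":-3,"wx":0,"wy":0,"wz":71}]'
```

```text
time_s: 1.58
tcp_pos: [211.3, -568.5, 302.4]
tool_rot: [0.003, 0.841, -0.541, 0.001]
wrist_force: [1.8, -0.1, 0.6]
opening: 0.997
```

```bash
python3 -m pendant '[{"tx":29.2,"ty":35.8,"tz":-3,"wx":0,"wy":0,"wz":64},{"tx":29.2,"ty":35.8,"tz":-3,"wx":0,"wy":0,"wz":64},{"tx":29.2,"ty":35.8,"tz":-3,"wx":0,"wy":0,"wz":64},{"tx":29.2,"ty":35.8,"tz":-3,"wx":0,"wy":0,"wz":64},{"tx":29.2,"ty":35.8,"tz":-3,"wx":0,"wy":0,"wz":64},{"tx":29.2,"ty":35.8,"tz":-3,"wx":0,"wy":0,"wz":64},{"tx":29.2,"ty":35.8,"tz":-3,"wx":0,"wy":0,"wz":64},{"tx":29.2,"ty":35.8,"tz":-3,"wx":0,"wy":0,"wz":64},{"tx":29.2,"ty":35.8,"tz":-3,"wx":0,"wy":0,"wz":64},{"tx":29.2,"ty":35.8,"tz":-3,"wx":0,"wy":0,"wz":64},{"tx":29.2,"ty":35.8,"tz":-3,"wx":0,"wy":0,"wz":64},{"tx":29.2,"ty":35.8,"tz":-3,"wx":0,"wy":0,"wz":64},{"tx":29.2,"ty":35.8,"tz":-3,"wx":0,"wy":0,"wz":64}]'
cat > look.py <<'E'
from h import *
import sys
name=sys.argv[1]
def look(name,qs,crop=(90,290,130,390)):
    s=sense(); f=grab_frame('wrist')[:,:,::-1].copy(); cv2.imwrite(f'pics/{name}.png',f); R,p=tp(s)
    print(p.round(1),'yaw',np.degrees(np.arctan2(R[1,0],R[0,0])).round(2),'z',R[:,2].round(4),'j6',s['joints'][5].round(3),'j',s['joints'].round(2),s['time_s'],s['opening'])
    for q,z in qs:
        for d in mark_of('wrist',q)[:2]: print(q,np.round(d['centre'],1),round(d['conf'],2),pix2z('wrist',d['centre'],z,s).round(1))
    a,b,c,e=crop
    cv2.imwrite(f'pics/{name}b.png',cv2.resize(f[a:b,c:e],(780,600),interpolation=cv2.INTER_CUBIC))
    np.save(f'pics/{name}.npy',np.concatenate([s['tool_rot'],s['tcp_pos']]))
look(name,[(a.split(':')[0],float(a.split(':')[1])) for a in sys.argv[2:]])
E
python3 look.py w1 hex_nut:73 jig:0
```

```text
time_s: 2.67
tcp_pos: [507.7, -203.6, 271.3]
tool_rot: [-0.0, 1.0, -0.009, 0.0]
wrist_force: [1.1, -0.4, -0.2]
opening: 1.003
[ 507.7 -203.6  271.3] yaw -1.04 z [ 0.e+00  2.e-04 -1.e+00] j6 -0.443 j [-0.46  0.19  1.85  0.    1.1  -0.44] 2.6667 1.0030334161879995
hex_nut [260.3 188. ] 0.75 [ 510.2 -209.2   73. ]
jig [262.6 168.6] 0.87 [ 513.3 -207.7    0. ]
```

View pics/w1b.png

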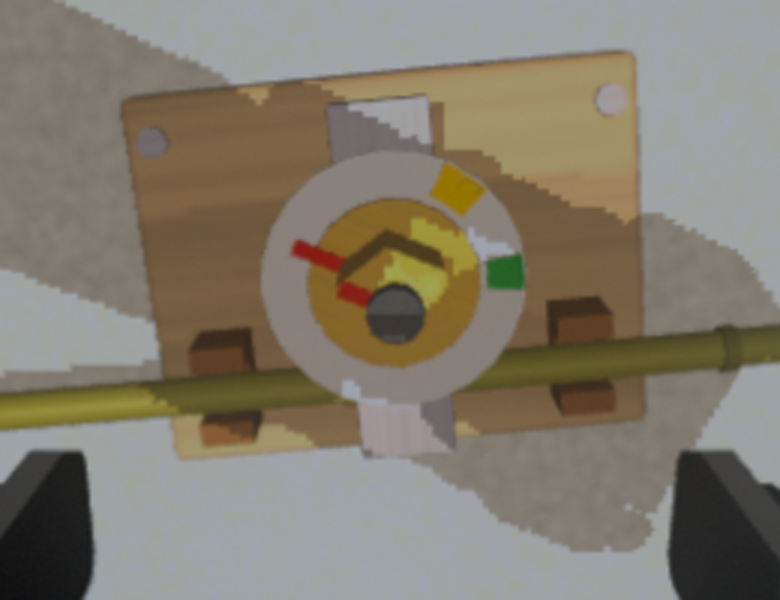

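```bash
cat >> h.py <<'E'
def load(name):
    a=np.load(f'pics/{name}.npy'); return dict(tool_rot=a[:4],tcp_pos=a[4:])
def cr(x,y): return (130+x/3-1/3,90+y/3-1/3)
E
python3 - <<'E'
from h import *
s=load('w1')
w=lambda x,y,z:pix2z('wrist',cr(x,y),z,s)[:2]
c=w(393.5,277.5,57);cf=w(393.5,282,60);cs=w(395,314,94)
print(c,cf,cs, np.linalg.norm(w(525,277,57)-c))
C=(c+cf+cs)/3
for nm,v in dict(ptrO=w(297,247,60),ptrI=w(335,265,60),yel=w(459,190,57),grn=w(505,272,57),topO=w(340,291,86),topI=w(368,303,86)).items():
    d=v-C; print(nm,v.round(1),np.hypot(*d).round(1),np.degrees(np.arctan2(d[1],d[0])).round(1))
d=w(297,247,60)-w(335,265,60); print(np.degrees(np.arctan2(d[1],d[0])))
d=w(340,291,86)-w(368,303,86); print(np.degrees(np.arctan2(d[1],d[0])))
E
```

```text
[ 510.80830562 -208.13259291] [ 510.76490743 -208.74728133] [ 510.77320666 -208.65584126] 39.3929852638694
ptrO [ 482.6 -197.6] 30.2 158.9
ptrI [ 493.6 -203.3] 18.0 163.0
yel [ 530.4 -182.1] 32.9 53.5
grn [ 544.2 -207. ] 33.4 2.5
topO [ 496.1 -204.3] 15.3 163.9
topI [ 503.6 -207.8] 7.2 174.1
152.8587909266302
154.93448679076045
```

```bash
cat >> h.py <<'E'
def seg(name,C,zp=60,ztop=86,zd=57,s=None):
    s=s or load(name); im=cv2.imread(f'pics/{name}.png'); hsv=cv2.cvtColor(im,cv2.COLOR_BGR2HSV)
    H,S,V=[hsv[:,:,i].astype(int) for i in range(3)]
    u0=proj('wrist',[C[0],C[1],60],s)[0]
    yy,xx=np.mgrid[:384,:512]; near=np.hypot(xx-u0[0],yy-u0[1])<52
    out={}
    for nm,m,z in [('red',((H<6)|(H>174))&(S>150)&(V>90),zp),('green',(H>45)&(H<80)&(S>120),zd),('yellow',(H>18)&(H<32)&(S>190),zd)]:
        n,l,st,ce=cv2.connectedComponentsWithStats((m&near).astype(np.uint8))
        for i in range(1,n):
            if st[i,4]<12: continue
            ys,xs=np.where(l==i); P=np.array([pix2z('wrist',(a,b),z,s)[:2] for a,b in zip(xs,ys)])
            d=P.mean(0)-C; 
            pc=P-P.mean(0); v=np.linalg.svd(pc)[2][0]; v=v*np.sign(v@d)
            print(nm,st[i,4],ce[i].round(1),'r',np.hypot(*d).round(1),'ang',np.degrees(np.arctan2(d[1],d[0])).round(1),'axis',np.degrees(np.arctan2(v[1],v[0])).round(1))
E
python3 -c "
from h import *
seg('w1',np.array([510.8,-208.5]))
f=cv2.imread('pics/w1.png'); cv2.imwrite('pics/w1c.png',cv2.resize(f[135:235,200:320],(720,600),interpolation=cv2.INTER_NEAREST))"
```

```text
red 74 [235.2 174.7] r 24.0 ang 159.8 axis 155.9
red 49 [247.8 187.7] r 12.3 ang -162.5 axis 152.5
green 106 [298.3 180.5] r 33.7 ang 2.2 axis 15.0
yellow 153 [281.8 152.8] r 32.6 ang 54.7 axis 142.6
```

View pics/w1c.png

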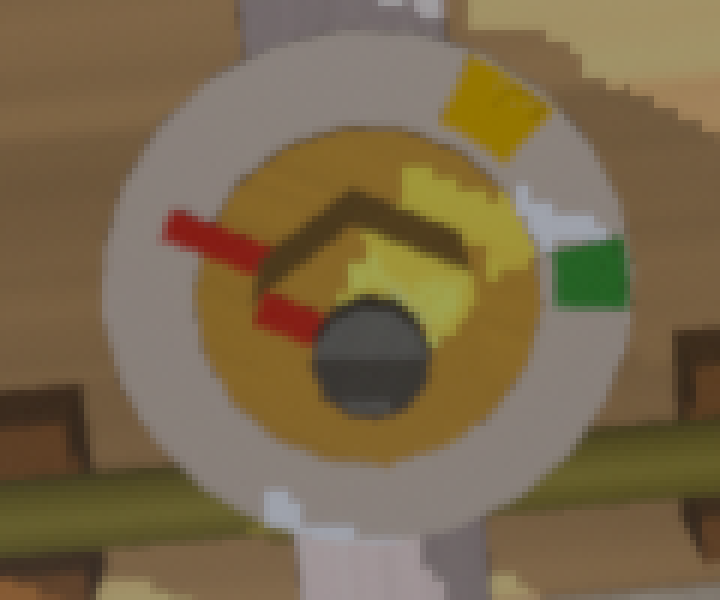

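The dial is clear. Yellow band centre is at about 55° and green at 2°, 52.5° apart against an expected 51.6°. The pointer is at about 157°, so the nut starts near 0.2 rad, and its axis is at about (510.8, -208.6). I'll align the fingers to a flat and go down.

```bash
python3 -m pendant '[{"tx":0.3,"ty":-0.5,"tz":-3,"wx":0,"wy":0,"wz":7.5},{"tx":0.3,"ty":-0.5,"tz":-7,"wx":0,"wy":0,"wz":7.5},{"tx":0.3,"ty":-0.5,"tz":-9.5,"wx":0,"wy":0,"wz":7.5},{"tx":0.3,"ty":-0.5,"tz":-9.5,"wx":0,"wy":0,"wz":7.5},{"tx":0.3,"ty":-0.5,"tz":-9.5,"wx":0,"wy":0,"wz":7.5}]'
python3 look.py w2 hex_nut:73
```

```text
time_s: 3.23
tcp_pos: [507.5, -211.7, 175.1]
tool_rot: [-0.001, 0.999, 0.053, -0.002]
wrist_force: [0.2, -0.4, -0.1]
opening: 0.996
[ 507.5 -211.7  175.1] yaw 6.04 z [-0.0037  0.0016 -1.    ] j6 -0.579 j [-0.47  0.33  1.9  -0.    0.92 -0.58] 3.2333 0.9958402531366587
hex_nut [266. 222.] 0.59 [ 511.8 -210.2   73. ]
```

View pics/w2.png

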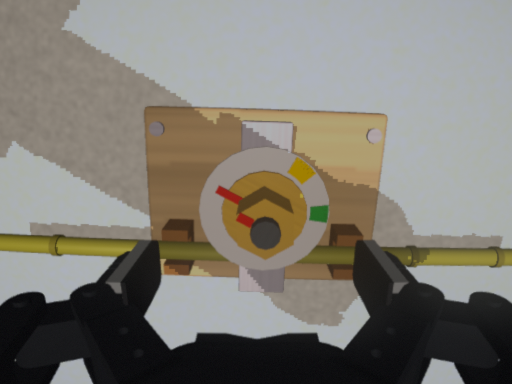

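```bash
python3 - <<'E'
from h import *
print(sense()['tcp_pos'],sense()['joint_velocities'].round(3))
s=load('w2')
for nm,u,z in [('dial',(264.5,208),57),('flange',(265,215),60),('stud',(265.5,233),94)]: print(nm,pix2z('wrist',u,z,s))
seg('w2',np.array([511,-208.8]))
f=cv2.imread('pics/w2.png'); cv2.imwrite('pics/w2c.png',cv2.resize(f[140:280,190:340],(640,600),interpolation=cv2.INTER_CUBIC))
E
```

```text
[ 510.20109581 -212.41141604  178.27908978] [ 0.012 -0.017 -0.017  0.003 -0.003  0.   ]
dial [ 510.96037607 -207.36306792   57.        ]
flange [ 511.58627254 -210.74376923   60.        ]
stud [ 510.84908185 -208.07676636   94.        ]
red 177 [228.3 194.7] r 23.9 ang 159.6 axis 157.8
red 128 [245.1 219.9] r 12.7 ang -150.1 axis 155.7
green 82 [313.3 213.2] r 30.0 ang 2.3 axis -84.2
yellow 100 [296.7 175. ] r 29.1 ang 55.2 axis -34.2
```

View pics/w2c.png

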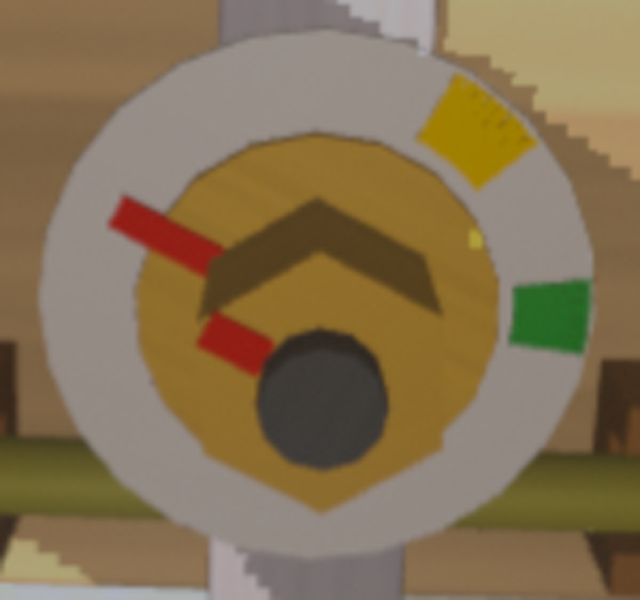

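The view is along the hex, with its flats left and right, so yaw 6.5° fits. The centre is at (510.9, -208.3). I'll shift +4 mm in y, go down and close.

```bash
python3 -m pendant '[{"tx":0.05,"ty":0.4,"tz":-1,"wx":0,"wy":0,"wz":0},{"tx":0.05,"ty":0.4,"tz":-2.5,"wx":0,"wy":0,"wz":0},{"tx":0.05,"ty":0.4,"tz":-3.5,"wx":0,"wy":0,"wz":0},{"tx":0.05,"ty":0.4,"tz":-4.2,"wx":0,"wy":0,"wz":0},{"tx":0.05,"ty":0.4,"tz":-4.2,"wx":0,"wy":0,"wz":0},{"tx":0.05,"ty":0.4,"tz":-4.2,"wx":0,"wy":0,"wz":0},{"tx":0.05,"ty":0.4,"tz":-4.2,"wx":0,"wy":0,"wz":0}]' && python3 -m pendant '[{"tx":0,"ty":0,"tz":0,"wx":0,"wy":0,"wz":0},{"tx":0,"ty":0,"tz":0,"wx":0,"wy":0,"wz":0},{"tx":0,"ty":0,"tz":0,"wx":0,"wy":0,"wz":0},{"tx":0,"ty":0,"tz":0,"wx":0,"wy":0,"wz":0},{"tx":0,"ty":0,"tz":0,"wx":0,"wy":0,"wz":0},{"tx":0,"ty":0,"tz":0,"wx":0,"wy":0,"wz":0},{"tx":0,"ty":0,"tz":0,"wx":0,"wy":0,"wz":0},{"tx":0,"ty":0,"tz":0,"wx":0,"wy":0,"wz":0}]' 1
python3 look.py w3
```

```text
time_s: 3.92
tcp_pos: [510.4, -206.9, 134.9]
tool_rot: [0.0, 0.999, 0.054, 0.0]
wrist_force: [0.2, -0.7, 0.5]
opening: 1.003
time_s: 4.58
tcp_pos: [510.8, -206.8, 135.1]
tool_rot: [0.0, 0.999, 0.054, 0.001]
wrist_force: [2.5, 1.5, 3.1]
opening: 0.335
[ 510.8 -206.8  135.1] yaw 6.19 z [ 2.1e-03 -4.0e-04 -1.0e+00] j6 -0.572 j [-0.46  0.39  1.92  0.    0.83 -0.57] 4.5833 0.3352958979431957
```

View pics/w3.png

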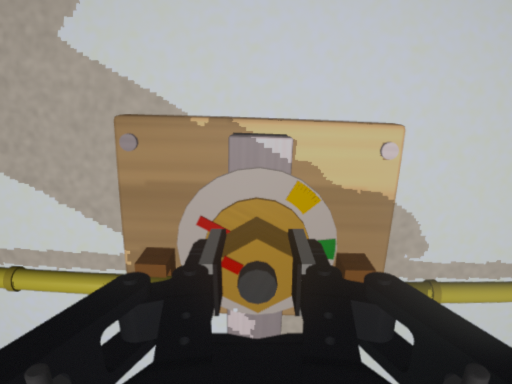

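Gripped: the opening is 28.5 mm, on flats. Now I'll turn about 102° clockwise while sinking slightly.

```bash
python3 -m pendant '[{"tx":0,"ty":-0.1,"tz":0,"wx":0,"wy":0,"wz":-3},{"tx":0,"ty":-0.1,"tz":0,"wx":0,"wy":0,"wz":-8},{"tx":0,"ty":-0.1,"tz":-0.04,"wx":0,"wy":0,"wz":-14},{"tx":0,"ty":-0.1,"tz":-0.06,"wx":0,"wy":0,"wz":-20},{"tx":0,"ty":-0.1,"tz":-0.08,"wx":0,"wy":0,"wz":-26},{"tx":0,"ty":-0.1,"tz":-0.1,"wx":0,"wy":0,"wz":-32},{"tx":0,"ty":-0.1,"tz":-0.11,"wx":0,"wy":0,"wz":-38},{"tx":0,"ty":-0.1,"tz":-0.13,"wx":0,"wy":0,"wz":-44},{"tx":0,"ty":-0.1,"tz":-0.15,"wx":0,"wy":0,"wz":-50},{"tx":0,"ty":-0.1,"tz":-0.16,"wx":0,"wy":0,"wz":-56},{"tx":0,"ty":-0.1,"tz":-0.18,"wx":0,"wy":0,"wz":-62},{"tx":0,"ty":-0.1,"tz":-0.2,"wx":0,"wy":0,"wz":-68},{"tx":0,"ty":-0.1,"tz":-0.21,"wx":0,"wy":0,"wz":-74},{"tx":0,"ty":-0.1,"tz":-0.23,"wx":0,"wy":0,"wz":-80},{"tx":0,"ty":-0.1,"tz":-0.24,"wx":0,"wy":0,"wz":-85},{"tx":0,"ty":-0.1,"tz":-0.25,"wx":0,"wy":0,"wz":-90},{"tx":0,"ty":-0.1,"tz":-0.26,"wx":0,"wy":0,"wz":-94},{"tx":0,"ty":-0.1,"tz":-0.26,"wx":0,"wy":0,"wz":-96},{"tx":0,"ty":-0.1,"tz":-0.26,"wx":0,"wy":0,"wz":-97},{"tx":0,"ty":-0.1,"tz":-0.26,"wx":0,"wy":0,"wz":-97}]'
python3 look.py w4
```

```text
time_s: 6.3
tcp_pos: [513.6, -209.5, 132.6]
tool_rot: [0.002, -0.702, 0.712, -0.005]
wrist_force: [10.3, -3.1, -6.0]
opening: 0.336
[ 513.6 -209.5  132.6] yaw -90.85 z [ 0.0097 -0.0045 -0.9999] j6 1.119 j [-0.47  0.4   1.91  0.    0.82  1.12] 6.3 0.3363001477222115
```

View pics/w4.png

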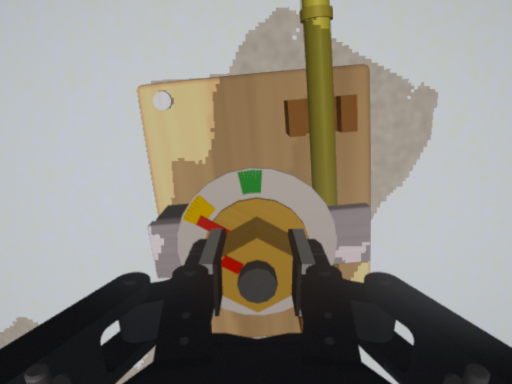

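```bash
python3 - <<'E'
from h import *
for C in ([510.9,-208.4],[512.5,-209]): seg('w4',np.array(C),zp=57.5,zd=54.5)
f=cv2.imread('pics/w4.png'); cv2.imwrite('pics/w4c.png',cv2.resize(f[160:280,170:320],(750,600),interpolation=cv2.INTER_CUBIC))
E
```

```text
red 68 [214.1 226.4] r 22.4 ang 56.9 axis 88.6
red 211 [231.1 264.4] r 14.0 ang 125.1 axis 61.0
red 74 [213.8 226.2] r 22.3 ang 61.3 axis 87.2
red 211 [231.1 264.4] r 15.4 ang 128.7 axis 61.0
```

View pics/w4c.png

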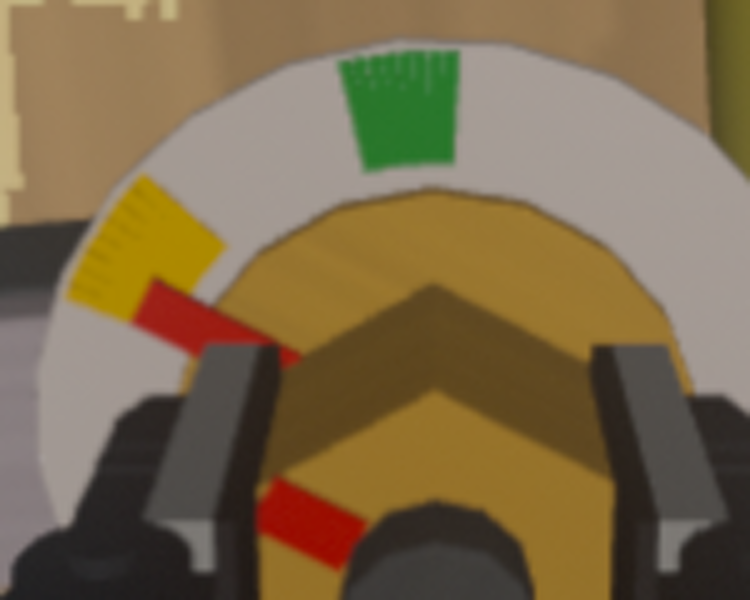

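The pointer, corrected for parallax, is about 0.08 rad short of the yellow centre, so near 1.92. I'll add 4°, then release and lift to check.

```bash
python3 -m pendant '[{"tx":0,"ty":0,"tz":0,"wx":0,"wy":0,"wz":-2},{"tx":0,"ty":0,"tz":0,"wx":0,"wy":0,"wz":-4},{"tx":0,"ty":0,"tz":0,"wx":0,"wy":0,"wz":-4},{"tx":0,"ty":0,"tz":0,"wx":0,"wy":0,"wz":-4}]' && python3 -m pendant '[{"tx":0,"ty":0,"tz":0,"wx":0,"wy":0,"wz":0},{"tx":0,"ty":0,"tz":0,"wx":0,"wy":0,"wz":0},{"tx":0,"ty":0,"tz":0,"wx":0,"wy":0,"wz":0},{"tx":0,"ty":0,"tz":0,"wx":0,"wy":0,"wz":0},{"tx":0,"ty":0,"tz":0,"wx":0,"wy":0,"wz":0}]' 0 && python3 -m pendant '[{"tx":0,"ty":0,"tz":2,"wx":0,"wy":0,"wz":0},{"tx":0,"ty":0,"tz":5,"wx":0,"wy":0,"wz":0},{"tx":0,"ty":0,"tz":9,"wx":0,"wy":0,"wz":0},{"tx":0,"ty":0,"tz":12,"wx":0,"wy":0,"wz":0},{"tx":0,"ty":0,"tz":13,"wx":0,"wy":0,"wz":0},{"tx":0,"ty":0,"tz":13,"wx":0,"wy":0,"wz":0},{"tx":0,"ty":0,"tz":13,"wx":0,"wy":0,"wz":0}]'
python3 look.py w5 hex_nut:70; python3 - <<'E'
from h import *
seg('w5',np.array([510.9,-208.4]),zp=57,zd=54)
f=cv2.imread('pics/w5.png'); cv2.imwrite('pics/w5c.png',cv2.resize(f[135:255,190:340],(750,600),interpolation=cv2.INTER_CUBIC))
E
```

```text
time_s: 6.68
tcp_pos: [513.6, -209.7, 132.5]
tool_rot: [0.002, -0.676, 0.736, -0.005]
wrist_force: [10.2, -3.2, -5.5]
opening: 0.339
time_s: 7.1
tcp_pos: [509.2, -207.6, 131.4]
tool_rot: [-0.0, -0.677, 0.736, 0.001]
wrist_force: [-0.3, 0.2, -1.3]
opening: 0.998
time_s: 7.68
tcp_pos: [509.6, -207.7, 261.6]
tool_rot: [-0.0, -0.677, 0.736, -0.0]
wrist_force: [-0.6, -1.0, 0.1]
opening: 0.999
[ 509.6 -207.7  261.6] yaw -94.82 z [ 0.e+00 -1.e-04 -1.e+00] j6 1.189 j [-0.47  0.21  1.85 -0.    1.08  1.19] 7.6833 0.9987775785125673
hex_nut [260.3 180.4] 0.89 [ 511.4 -210.8   70. ]
red 80 [234.3 164.1] r 23.0 ang 54.4 axis 55.2
red 50 [246.1 178.3] r 9.8 ang 89.2 axis 52.7
green 127 [252.9 138.7] r 33.3 ang 1.9 axis 12.8
yellow 128 [224.4 157.5] r 33.1 ang 54.4 axis 139.1
```

View pics/w5c.png

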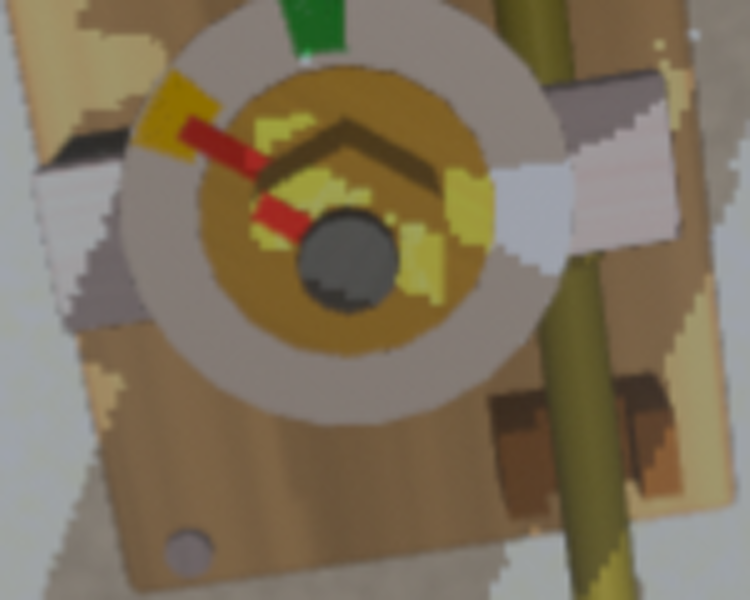

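The nut is at about 2.0: pointer 54.8°, yellow centre 54.4°. Now to the spanner.

```bash
python3 -m pendant '[{"tx":0.3,"ty":2,"tz":0,"wx":0,"wy":0,"wz":1},{"tx":0.6,"ty":6,"tz":0,"wx":0,"wy":0,"wz":3},{"tx":1,"ty":10,"tz":0,"wx":0,"wy":0,"wz":5},{"tx":1.5,"ty":14,"tz":-0.5,"wx":0,"wy":0,"wz":7},{"tx":2,"ty":18,"tz":-0.5,"wx":0,"wy":0,"wz":9},{"tx":2.5,"ty":22,"tz":-1,"wx":0,"wy":0,"wz":11},{"tx":3,"ty":26,"tz":-1,"wx":0,"wy":0,"wz":13},{"tx":3.5,"ty":30,"tz":-1,"wx":0,"wy":0,"wz":15},{"tx":4,"ty":34,"tz":-1.5,"wx":0,"wy":0,"wz":15},{"tx":4,"ty":38,"tz":-1.5,"wx":0,"wy":0,"wz":15},{"tx":4,"ty":42,"tz":-2,"wx":0,"wy":0,"wz":15},{"tx":4,"ty":46,"tz":-2,"wx":0,"wy":0,"wz":15},{"tx":4,"ty":48.5,"tz":-2,"wx":0,"wy":0,"wz":15},{"tx":4,"ty":48.5,"tz":-2,"wx":0,"wy":0,"wz":15},{"tx":4,"ty":48.5,"tz":-2,"wx":0,"wy":0,"wz":15},{"tx":4,"ty":48.5,"tz":-2,"wx":0,"wy":0,"wz":15}]'
python3 look.py w6 spanner:3 spanner_jaw:10 spanner_grip:10 small_spanner:3 mat:0
```

```text
time_s: 9.12
tcp_pos: [548.8, 276.3, 239.5]
tool_rot: [0.002, 0.767, -0.641, -0.001]
wrist_force: [0.2, 0.3, -0.4]
opening: 1.001
[548.8 276.3 239.5] yaw -79.79 z [-0.0039 -0.0024 -1.    ] j6 1.789 j [ 0.4   0.36  1.71 -0.    1.08  1.79] 9.1167 1.000588118371325
spanner [259.4 200.6] 0.56 [519.1 268.1   3. ]
spanner_grip [265.2 187.3] 0.72 [535.4 265.5  10. ]
small_spanner [362.5 190.1] 0.68 [547.6 170.3   3. ]
mat [307.8 177.6] 0.8 [549.7 225.7   0. ]
```

View pics/w6.png

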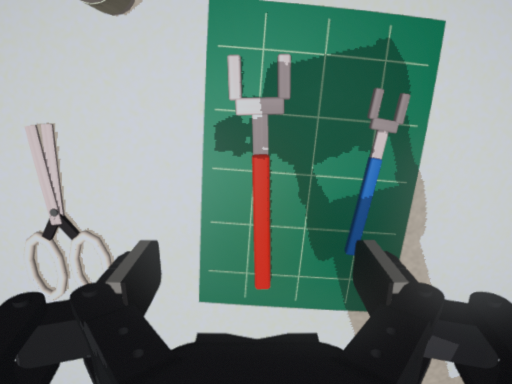

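```bash
cat >> h.py <<'E'
def span(name,zt=17,s=None):
    s=s or load(name); im=cv2.imread(f'pics/{name}.png'); hsv=cv2.cvtColor(im,cv2.COLOR_BGR2HSV)
    H,S,V=[hsv[:,:,i].astype(int) for i in range(3)]
    m=(((H<6)|(H>174))&(S>150)&(V>90)).astype(np.uint8)
    n,l,st,ce=cv2.connectedComponentsWithStats(m); i=1+np.argmax(st[1:,4]); ys,xs=np.where(l==i)
    P=np.array([pix2z('wrist',(a,b),zt,s)[:2] for a,b in zip(xs,ys)])
    c=P.mean(0); v=np.linalg.svd(P-c,full_matrices=False)[2][0]; v*=np.sign(v[0]); t=(P-c)@v
    print('handle yaw',np.degrees(np.arctan2(v[1],v[0])),'ends',c+v*t.min(),c+v*t.max(),'len',np.ptp(t),'w',np.ptp((P-c)@[-v[1],v[0]]))
    return c,v,t
E
python3 - <<'E'
from h import *
print(sense()['tcp_pos'])
c,v,t=span('w6')
s=load('w6')
for u,z in [((241,99),15),((283,99),15),((235,57),15),((285,57),15)]: print(pix2z('wrist',u,z,s))
o=c+v*(t.max()-50); print('origin',o,'grip30',o+30*v,'jaw',o+120*v)
E
```

```text
[550.15878287 276.06017034 241.84273171]
handle yaw 11.267943134274576 ends [431.49251923 249.21679038] [566.2922985  276.07402142] len 137.44923190904254 w 15.416712160053562
[611.55732277 301.38401239  15.        ]
[618.07498339 265.3065672   15.        ]
[645.07039823 312.22413688  15.        ]
[652.62440001 270.41916477  15.        ]
origin [517.25609168 266.30414833] grip30 [546.67781577 272.16607219] jaw [634.94298806 289.75184375]
```

```bash
python3 -m pendant '[{"tx":-0.8,"ty":-0.5,"tz":-3,"wx":0,"wy":0,"wz":1},{"tx":-0.8,"ty":-0.5,"tz":-7,"wx":0,"wy":0,"wz":1},{"tx":-0.8,"ty":-0.5,"tz":-11,"wx":0,"wy":0,"wz":1},{"tx":-0.8,"ty":-0.5,"tz":-12,"wx":0,"wy":0,"wz":1},{"tx":-0.8,"ty":-0.5,"tz":-12,"wx":0,"wy":0,"wz":1},{"tx":-0.8,"ty":-0.5,"tz":-12,"wx":0,"wy":0,"wz":1}]'
python3 look.py w7; python3 -c "
from h import *
c,v,t=span('w7'); print(sense()['tcp_pos'],(np.array(sense()['tcp_pos'])[:2]-c)@[-v[1],v[0]])"
```

```text
time_s: 9.92
tcp_pos: [542.4, 272.0, 122.3]
tool_rot: [-0.0, 0.772, -0.635, -0.0]
wrist_force: [-0.4, 0.8, 0.7]
opening: 1.002
[542.4 272.  122.3] yaw -78.85 z [-0.  0. -1.] j6 1.769 j [0.39 0.5  1.78 0.   0.86 1.77] 9.9167 1.002179670774134Traceback (most recent call last):
  File "<string>", line 3, in <module>
    c,v,t=span('w7'); print(sense()['tcp_pos'],(np.array(sense()['tcp_pos'])[:2]-c)@[-v[1],v[0]])
          ~~~~^^^^^^
  File "h.py", line 41, in span
    P=np.array([pix2z('wrist',(a,b),zt,s)[:2] for a,b in zip(xs,ys)])
                ~~~~~^^^^^^^^^^^^^^^^^^^^
  File "h.py", line 12, in pix2z
    K,k,R,t=cam(n,s)
            ~~~^^^^^
  File "h.py", line 7, in cam
    m=camera_model(n);
ValueError: time passes only in moves, steps and waits
```

View pics/w7.png

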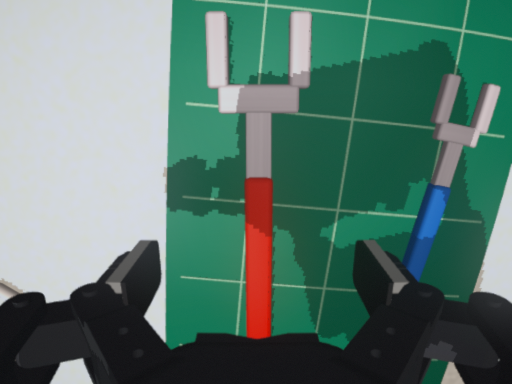

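Centred and aligned, with the handle at column 258. I'll go down and grip.

```bash
python3 - <<'E'
import re
t=open('h.py').read()
t=t.replace("def cam(n,s=None):\n    m=camera_model(n);","_C={}\ndef cam(n,s=None):\n    if n not in _C: _C[n]=camera_model(n)\n    m=_C[n];")
open('h.py','w').write(t)
E
python3 -m pendant '[{"tx":0,"ty":0,"tz":-1.5,"wx":0,"wy":0,"wz":0},{"tx":0,"ty":0,"tz":-3,"wx":0,"wy":0,"wz":0},{"tx":0,"ty":0,"tz":-4,"wx":0,"wy":0,"wz":0},{"tx":0,"ty":0,"tz":-4.6,"wx":0,"wy":0,"wz":0},{"tx":0,"ty":0,"tz":-4.6,"wx":0,"wy":0,"wz":0},{"tx":0,"ty":0,"tz":-4.6,"wx":0,"wy":0,"wz":0}]' && python3 -m pendant '[{"tx":0,"ty":0,"tz":0,"wx":0,"wy":0,"wz":0},{"tx":0,"ty":0,"tz":0,"wx":0,"wy":0,"wz":0},{"tx":0,"ty":0,"tz":0,"wx":0,"wy":0,"wz":0},{"tx":0,"ty":0,"tz":0,"wx":0,"wy":0,"wz":0},{"tx":0,"ty":0,"tz":0,"wx":0,"wy":0,"wz":0},{"tx":0,"ty":0,"tz":0,"wx":0,"wy":0,"wz":0},{"tx":0,"ty":0,"tz":0,"wx":0,"wy":0,"wz":0},{"tx":0,"ty":0,"tz":0,"wx":0,"wy":0,"wz":0},{"tx":0,"ty":0,"tz":0,"wx":0,"wy":0,"wz":0},{"tx":0,"ty":0,"tz":0,"wx":0,"wy":0,"wz":0}]' 1
python3 look.py w8
```

```text
time_s: 10.47
tcp_pos: [542.6, 272.5, 76.7]
tool_rot: [-0.001, 0.773, -0.635, 0.0]
wrist_force: [0.4, 0.2, -0.9]
opening: 1.004
time_s: 11.3
tcp_pos: [542.2, 272.4, 76.2]
tool_rot: [-0.0, 0.773, -0.635, 0.0]
wrist_force: [-0.2, -0.6, 3.3]
opening: 0.165
[542.2 272.4  76.2] yaw -78.82 z [ 7.e-04  3.e-04 -1.e+00] j6 1.769 j [0.39 0.57 1.79 0.   0.78 1.77] 11.3 0.16480344243010925
```

View pics/w8.png

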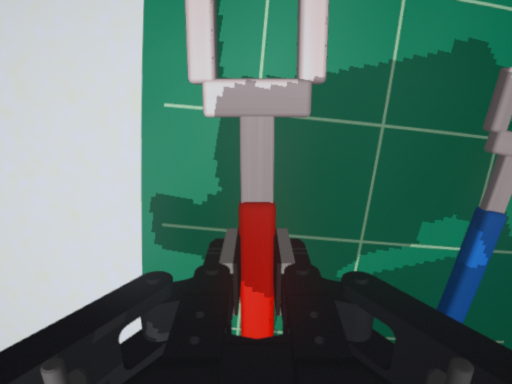

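```bash
python3 - <<'E'
from h import *
s=load('w8'); R,p=tp(s)
for nm,u,z in [('throat L',(214,81),15),('throat R',(301,81),15),('mid',(258,81),15),('hend',(258,203),17),('innerL',(214,40),15),('innerR',(300,40),15),('shank top',(258,116),15)]:
    X=pix2z('wrist',u,z,s); print(nm,X.round(1),(R.T@(X-p)).round(1))
E
```

```text
throat L [611.8 303.   15. ] [-16.6 -74.1  61.3]
throat R [618.3 270.1  15. ] [ 17.  -74.1  61.3]
mid [615.  286.3  15. ] [  0.4 -74.1  61.3]
hend [567.3 276.9  17. ] [  0.5 -25.4  59.2]
innerL [626.5 305.5  15. ] [-16.2 -89.1  61.3]
innerR [632.8 273.7  15. ] [ 16.2 -89.1  61.3]
shank top [602.  283.7  15. ] [  0.4 -60.8  61.3]
```

Good grip: the throat is 74 mm ahead of the TCP, so the grip is at spanner x ≈ 25 and the jaw point is 94.5 mm ahead. I'll lift and carry to a pre-entry pose at spanner yaw 54.8°, TCP about (422, -335).

```bash
python3 -m pendant '[{"tx":0,"ty":0,"tz":0.6,"wx":0,"wy":0,"wz":0},{"tx":0,"ty":0,"tz":2,"wx":0,"wy":0,"wz":0},{"tx":0,"ty":0,"tz":4.5,"wx":0,"wy":0,"wz":0},{"tx":0,"ty":0,"tz":7.5,"wx":0,"wy":0,"wz":0},{"tx":0,"ty":0,"tz":10.5,"wx":0,"wy":0,"wz":0},{"tx":0,"ty":0,"tz":12.5,"wx":0,"wy":0,"wz":0},{"tx":0,"ty":0,"tz":13,"wx":0,"wy":0,"wz":0},{"tx":0,"ty":0,"tz":13,"wx":0,"wy":0,"wz":0}]' && python3 -m pendant '[{"tx":-0.2,"ty":-1,"tz":0,"wx":0,"wy":0,"wz":1},{"tx":-0.7,"ty":-3.5,"tz":0,"wx":0,"wy":0,"wz":3},{"tx":-1.4,"ty":-7,"tz":0,"wx":0,"wy":0,"wz":6},{"tx":-2.2,"ty":-11,"tz":0,"wx":0,"wy":0,"wz":9},{"tx":-3,"ty":-15,"tz":0,"wx":0,"wy":0,"wz":12},{"tx":-3.8,"ty":-19,"tz":0,"wx":0,"wy":0,"wz":15},{"tx":-4.6,"ty":-23,"tz":0,"wx":0,"wy":0,"wz":18},{"tx":-5.4,"ty":-27,"tz":0,"wx":0,"wy":0,"wz":21},{"tx":-6.2,"ty":-31,"tz":0,"wx":0,"wy":0,"wz":24},{"tx":-7,"ty":-35,"tz":0,"wx":0,"wy":0,"wz":27},{"tx":-7.8,"ty":-39,"tz":0,"wx":0,"wy":0,"wz":30},{"tx":-8.6,"ty":-43,"tz":0,"wx":0,"wy":0,"wz":33},{"tx":-9.4,"ty":-47,"tz":0,"wx":0,"wy":0,"wz":36},{"tx":-10.2,"ty":-51,"tz":0,"wx":0,"wy":0,"wz":39},{"tx":-11,"ty":-55,"tz":0,"wx":0,"wy":0,"wz":42},{"tx":-11.6,"ty":-58,"tz":0,"wx":0,"wy":0,"wz":43.6},{"tx":-12,"ty":-60,"tz":0,"wx":0,"wy":0,"wz":43.6},{"tx":-12,"ty":-60.7,"tz":0,"wx":0,"wy":0,"wz":43.6},{"tx":-12,"ty":-60.7,"tz":0,"wx":0,"wy":0,"wz":43.6},{"tx":-12,"ty":-60.7,"tz":0,"wx":0,"wy":0,"wz":43.6}]'
python3 look.py w9
```

```text
time_s: 12.02
tcp_pos: [543.0, 272.7, 208.4]
tool_rot: [-0.002, 0.773, -0.635, 0.001]
wrist_force: [0.0, -0.3, -3.1]
opening: 0.168
time_s: 13.68
tcp_pos: [421.1, -333.6, 204.1]
tool_rot: [-0.001, 0.953, -0.303, -0.002]
wrist_force: [0.2, 0.3, -2.4]
opening: 0.171
[ 421.1 -333.6  204.1] yaw -35.27 z [-0.0025  0.0032 -1.    ] j6 -0.136 j [-0.75  0.26  1.92  0.    0.97 -0.14] 13.6833 0.17103874840335945
```

View pics/w9.png

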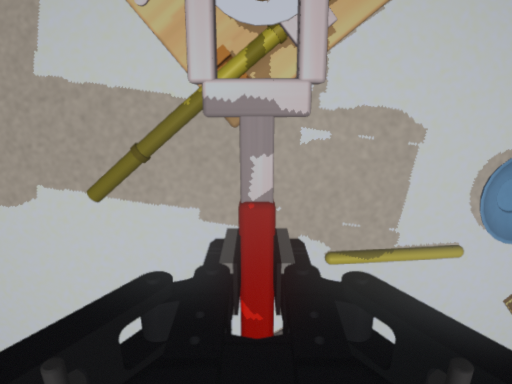

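```bash
python3 -m pendant '[{"tx":0,"ty":0,"tz":-2,"wx":0,"wy":0,"wz":0},{"tx":0,"ty":0,"tz":-4.5,"wx":0,"wy":0,"wz":0},{"tx":0,"ty":0,"tz":-6.2,"wx":0,"wy":0,"wz":0},{"tx":0,"ty":0,"tz":-6.8,"wx":0,"wy":0,"wz":0},{"tx":0,"ty":0,"tz":-6.8,"wx":0,"wy":0,"wz":0},{"tx":0,"ty":0,"tz":-6.8,"wx":0,"wy":0,"wz":0},{"tx":0,"ty":0,"tz":-6.8,"wx":0,"wy":0,"wz":0}]'
python3 look.py w10
python3 - <<'E'
from h import *
s=sense(); R,p=tp(s); print(p.round(1),np.degrees(np.arctan2(R[1,0],R[0,0])))
jaw=p+R@[0.4,-94.5,66.2]; print('jaw',jaw,'to nut',np.array([510.9,-208.4,70])-jaw)
d=np.array([510.9,-208.4,70])-jaw; print('in tool',R.T@d)
f=grab_frame('side')[:,:,::-1]; cv2.imwrite('pics/s10.png',cv2.resize(f[110:230,220:380],(800,600),interpolation=cv2.INTER_CUBIC))
E
```

```text
time_s: 14.32
tcp_pos: [422.9, -334.9, 139.0]
tool_rot: [0.0, 0.953, -0.302, 0.001]
wrist_force: [-0.1, 0.3, -0.8]
opening: 0.166
[ 422.9 -334.9  139. ] yaw -35.16 z [ 0.0017 -0.0015 -1.    ] j6 -0.137 j [-0.75  0.36  1.94  0.    0.83 -0.14] 14.3167 0.16564528463082873
[ 423.  -335.2  139.2] -35.18043864608269
jaw [ 477.89202194 -258.31383354   73.0157031 ] to nut [33.00797806 49.91383354 -3.0157031 ]
in tool [ -1.78772933 -59.81532822   2.99038354]
```

View pics/w10.png

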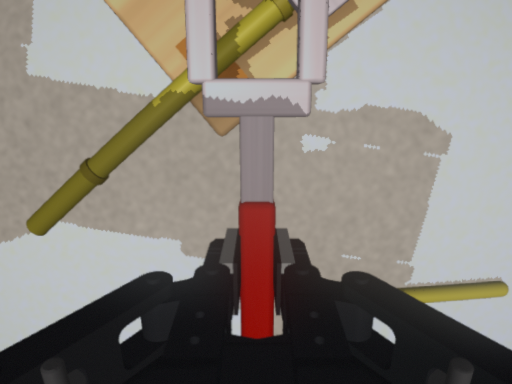

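View pics/s10.png

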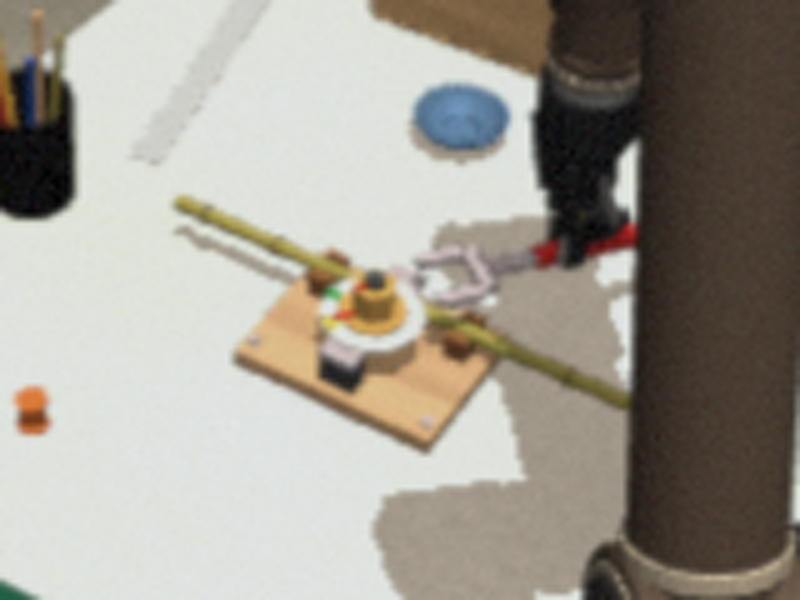

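```bash
python3 -m pendant '[{"tx":0.4,"ty":0.6,"tz":-0.1,"wx":0,"wy":0,"wz":0},{"tx":0.8,"ty":1.3,"tz":-0.2,"wx":0,"wy":0,"wz":0},{"tx":1.1,"ty":1.9,"tz":-0.2,"wx":0,"wy":0,"wz":0},{"tx":1.1,"ty":1.9,"tz":-0.2,"wx":0,"wy":0,"wz":0},{"tx":1.1,"ty":1.9,"tz":-0.2,"wx":0,"wy":0,"wz":0},{"tx":1.1,"ty":1.9,"tz":-0.2,"wx":0,"wy":0,"wz":0}]'
python3 look.py w11
python3 - <<'E'
from h import *
s=sense(); R,p=tp(s); print(p.round(1),np.degrees(np.arctan2(R[1,0],R[0,0])))
jaw=p+R@[0.4,-94.5,66.2]; 
d=np.array([510.9,-208.4,70])-jaw; print('world',d,'in tool',R.T@d)
f=cv2.imread('pics/w11.png'); cv2.imwrite('pics/w11c.png',cv2.resize(f[0:150,156:356],(800,600),interpolation=cv2.INTER_CUBIC))
E
```

```text
time_s: 14.92
tcp_pos: [433.0, -315.6, 135.8]
tool_rot: [0.0, 0.953, -0.302, 0.0]
wrist_force: [0.2, -0.2, -1.6]
opening: 0.167
[ 433.  -315.6  135.8] yaw -35.18 z [-1.e-04 -2.e-04 -1.e+00] j6 -0.097 j [-0.71  0.37  1.95 -0.    0.83 -0.1 ] 14.9167 0.1671454264382785
[ 433.  -315.8  135.8] -35.20013413430534
world [23.14194686 30.38292935  0.41175372] in tool [  1.39655531 -38.16695645  -0.41798348]
```

View pics/w11c.png

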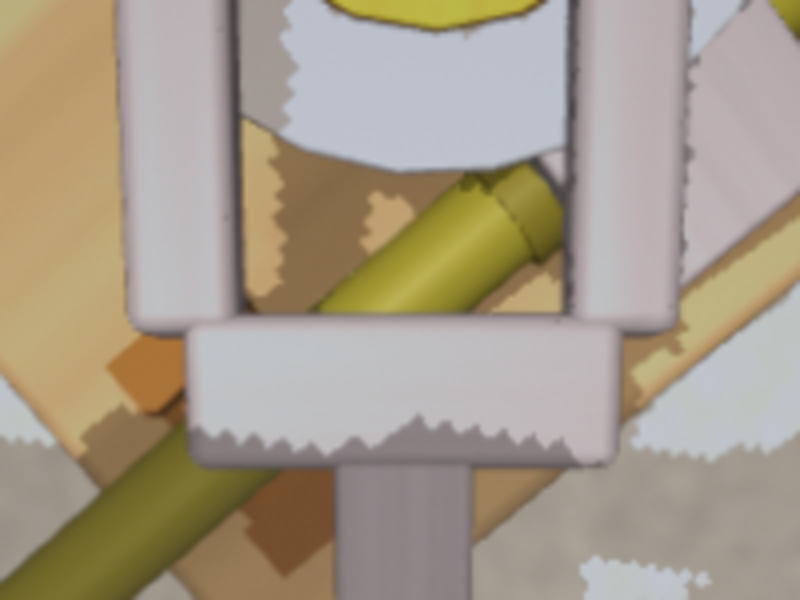

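```bash
python3 - <<'E'
from h import *
s=load('w11'); R,p=tp(s)
g=lambda x,y:(156+x/4-.4,y/4-.4)
for nm,x,y,z in [('flange',437,30,57),('fl L',350,12,57),('fl R',530,12,57),('dialL',300,148,54),('dialR',500,160,54),('dialmid',400,172,54),('inL',239,200,75.6),('inR',567,200,75.6)]:
    X=pix2z('wrist',g(x,y),z,s); print(nm,X.round(1),(R.T@(X-p)).round(1), np.linalg.norm(X[:2]-[510.9,-208.4]).round(1))
for n,r,z in [('flange',26,57),('dial',40,54)]:
    a=np.radians(np.arange(180,290,10)); X=np.c_[510.9+r*np.cos(a),-208.4+r*np.sin(a),np.full(len(a),z)]
    u=proj('wrist',X,s); print(n,[( round((q[0]-156+.4)*4),round((q[1]+.4)*4)) for q in u])
E
```

```text
flange [ 496.2 -231.4   57. ] [   3.1 -105.2   78.8] 27.3
fl L [ 489.8 -224.7   57. ] [  -6.  -107.    78.8] 26.7
fl R [ 505.2 -235.5   57. ] [  12.8 -107.1   78.8] 27.7
dialL [ 477.6 -232.    54. ] [-11.7 -94.   81.8] 40.8
dialR [ 494.7 -245.6   54. ] [ 10.  -92.8  81.8] 40.6
dialmid [ 485.1 -240.3   54. ] [ -0.8 -91.5  81.8] 41.1
inL [ 469.4 -236.5   75.6] [-15.9 -85.7  60.2] 50.1
inR [ 494.6 -254.2   75.6] [ 14.9 -85.7  60.2] 48.6
flange [(220, -94), (249, -59), (283, -30), (321, -7), (362, 9), (405, 16), (448, 16), (491, 8), (532, -7), (570, -30), (604, -60)]
dial [(119, -1), (163, 51), (213, 94), (270, 127), (331, 150), (394, 161), (458, 161), (522, 149), (582, 126), (639, 93), (689, 49)]
```

```bash
python3 -m pendant '[{"tx":0.15,"ty":-0.1,"tz":0,"wx":0,"wy":0,"wz":0},{"tx":0.5,"ty":0.4,"tz":0,"wx":0,"wy":0,"wz":0},{"tx":0.85,"ty":0.85,"tz":0,"wx":0,"wy":0,"wz":0},{"tx":0.85,"ty":0.85,"tz":0,"wx":0,"wy":0,"wz":0},{"tx":0.85,"ty":0.85,"tz":0,"wx":0,"wy":0,"wz":0},{"tx":0.85,"ty":0.85,"tz":0,"wx":0,"wy":0,"wz":0}]'
python3 look.py w12
python3 - <<'E'
from h import *
s=sense(); R,p=tp(s); print(p.round(1),np.degrees(np.arctan2(R[1,0],R[0,0])))
jaw=p+R@[-0.2,-94.5,66.2]; 
d=np.array([510.9,-208.4,70])-jaw; print('world',d,'in tool',R.T@d)
f=cv2.imread('pics/w12.png'); cv2.imwrite('pics/w12c.png',cv2.resize(f[0:150,156:356],(800,600),interpolation=cv2.INTER_CUBIC))
E
```

```text
time_s: 15.47
tcp_pos: [441.6, -307.2, 135.8]
tool_rot: [0.0, 0.953, -0.302, 0.0]
wrist_force: [0.6, -0.0, -2.5]
opening: 0.173
[ 441.6 -307.2  135.8] yaw -35.2 z [ 2.e-04 -2.e-04 -1.e+00] j6 -0.074 j [-0.69  0.37  1.95 -0.    0.83 -0.07] 15.4667 0.17272086233127468
[ 441.5 -307.3  135.8] -35.204953540993536
world [15.03928667 21.5498321   0.37551005] in tool [ -0.13494068 -26.27842429  -0.37765445]
```

View pics/w12c.png

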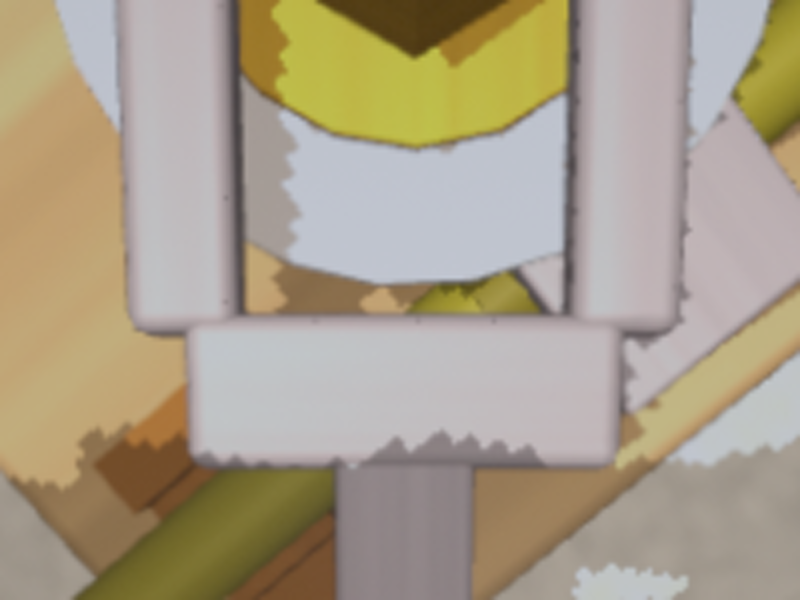

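The nut corner sits about 1.1 mm to the right of the jaw's midline and the angle looks symmetric. I'll correct sideways and slide in.

```bash
python3 -m pendant '[{"tx":0.09,"ty":-0.06,"tz":0,"wx":0,"wy":0,"wz":0},{"tx":0.25,"ty":0.15,"tz":0,"wx":0,"wy":0,"wz":0},{"tx":0.5,"ty":0.5,"tz":0,"wx":0,"wy":0,"wz":0},{"tx":0.8,"ty":0.95,"tz":0,"wx":0,"wy":0,"wz":0},{"tx":0.8,"ty":0.95,"tz":0,"wx":0,"wy":0,"wz":0},{"tx":0.8,"ty":0.95,"tz":0,"wx":0,"wy":0,"wz":0}]'
python3 look.py w13
python3 - <<'E'
from h import *
s=sense(); R,p=tp(s); print(p.round(1),np.degrees(np.arctan2(R[1,0],R[0,0])),s['wrist_force'],s['wrist_torque'])
f=cv2.imread('pics/w13.png'); cv2.imwrite('pics/w13c.png',cv2.resize(f[0:150,156:356],(800,600),interpolation=cv2.INTER_CUBIC))
E
```

```text
time_s: 16.02
tcp_pos: [449.6, -297.3, 135.8]
tool_rot: [-0.0, 0.953, -0.302, -0.0]
wrist_force: [-1.3, -1.0, -2.0]
opening: 0.169
[ 449.6 -297.3  135.8] yaw -35.17 z [-2.e-04  1.e-04 -1.e+00] j6 -0.051 j [-0.67  0.37  1.94 -0.    0.83 -0.05] 16.0167 0.16857467937931117
[ 449.5 -297.5  135.8] -35.17309291074471 [-0.8375957  -0.45164458 -2.45812023] [-0.0095461  -0.0096605  -0.03273497]
```

View pics/w13c.png

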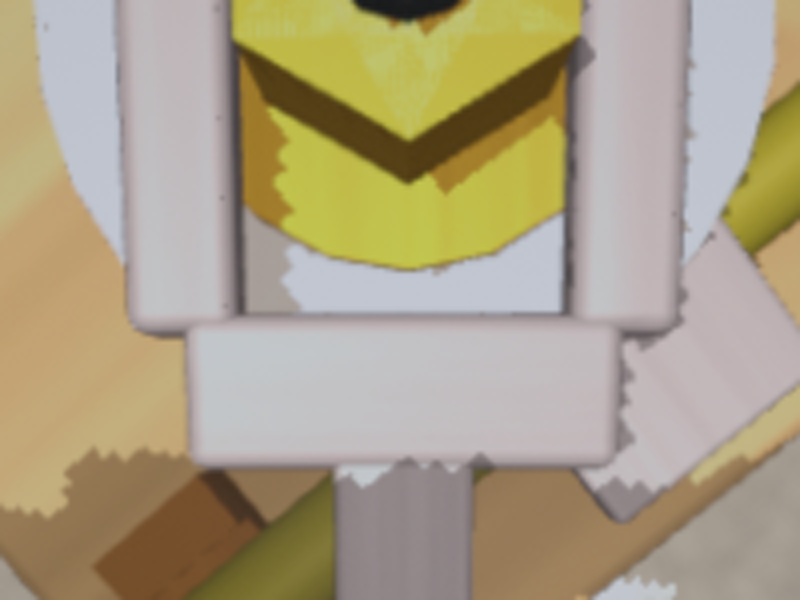

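```bash
python3 -m pendant '[{"tx":0.25,"ty":0.3,"tz":0,"wx":0,"wy":0,"wz":0},{"tx":0.5,"ty":0.65,"tz":0,"wx":0,"wy":0,"wz":0},{"tx":0.76,"ty":1.02,"tz":0,"wx":0,"wy":0,"wz":0},{"tx":0.76,"ty":1.02,"tz":0,"wx":0,"wy":0,"wz":0},{"tx":0.76,"ty":1.02,"tz":0,"wx":0,"wy":0,"wz":0}]'
python3 look.py w14
python3 - <<'E'
from h import *
s=sense(); R,p=tp(s); print(p.round(1),np.degrees(np.arctan2(R[1,0],R[0,0])),s['wrist_force'],s['wrist_torque'])
f=cv2.imread('pics/w14.png'); cv2.imwrite('pics/w14c.png',cv2.resize(f[0:150,156:356],(800,600),interpolation=cv2.INTER_CUBIC))
C=np.array([510.9,-208.4]); d=p[:2]-C; r=np.hypot(*d); a=np.degrees(np.arctan2(d[1],d[0])); print(r,a)
for t in range(0,71,5):
    b=np.radians(a-t); print(t,(C+r*np.array([np.cos(b),np.sin(b)])-p[:2]).round(1)/10, -.15*np.radians(t))
E
```

```text
time_s: 16.48
tcp_pos: [457.2, -287.3, 135.8]
tool_rot: [0.0, 0.953, -0.302, -0.0]
wrist_force: [-0.4, -0.5, -2.3]
opening: 0.168
[ 457.2 -287.3  135.8] yaw -35.17 z [-1.e-04 -0.e+00 -1.e+00] j6 -0.028 j [-0.64  0.37  1.94 -0.    0.83 -0.03] 16.4833 0.16837371175143714
[ 457.1 -287.4  135.8] -35.18615882708459 [-0.52676127  0.20811297 -2.00877842] [-0.02793714 -0.02602569  0.04245399]
95.58617667513792 -124.25287985979654
0 [0. 0.] -0.0
5 [-0.67  0.5 ] -0.01308996938995747
10 [-1.29  1.05] -0.02617993877991494
15 [-1.86  1.66] -0.03926990816987241
20 [-2.38  2.32] -0.05235987755982988
25 [-2.83  3.01] -0.06544984694978735
30 [-3.23  3.75] -0.07853981633974481
35 [-3.56  4.51] -0.09162978572970229
40 [-3.82  5.31] -0.10471975511965977
45 [-4.01  6.12] -0.11780972450961724
50 [-4.13  6.94] -0.1308996938995747
55 [-4.18  7.78] -0.1439896632895322
60 [-4.15  8.61] -0.15707963267948963
65 [-4.05  9.44] -0.17016960206944712
70 [-3.88 10.25] -0.18325957145940458
```

View pics/w14c.png

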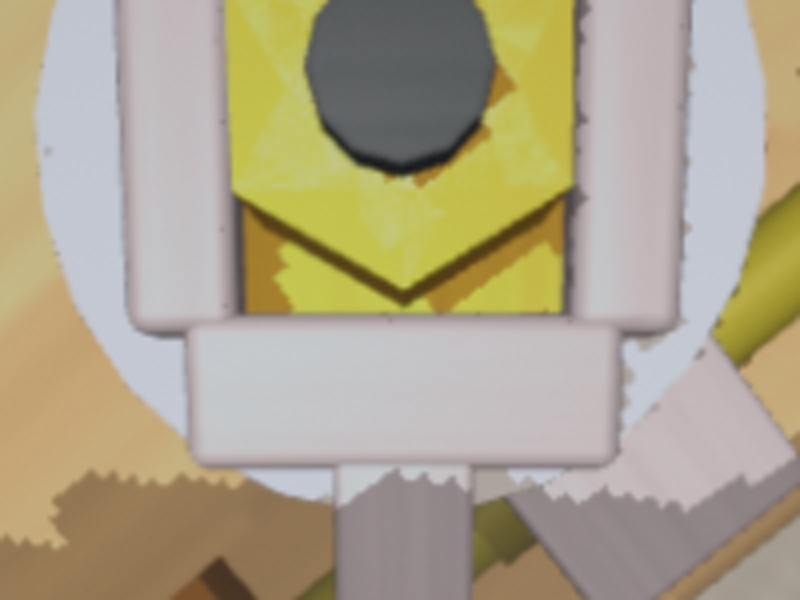

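Seated in the jaw. I'll swing 45° clockwise about the nut axis, then look.

```bash
python3 -m pendant '[{"tx":-0.4,"ty":0.3,"tz":0,"wx":0,"wy":0,"wz":-3},{"tx":-0.92,"ty":0.72,"tz":-0.02,"wx":0,"wy":0,"wz":-7},{"tx":-1.41,"ty":1.17,"tz":-0.02,"wx":0,"wy":0,"wz":-11},{"tx":-1.86,"ty":1.66,"tz":-0.03,"wx":0,"wy":0,"wz":-15},{"tx":-2.38,"ty":2.32,"tz":-0.05,"wx":0,"wy":0,"wz":-20},{"tx":-2.83,"ty":3.01,"tz":-0.06,"wx":0,"wy":0,"wz":-25},{"tx":-3.23,"ty":3.75,"tz":-0.07,"wx":0,"wy":0,"wz":-30},{"tx":-3.56,"ty":4.51,"tz":-0.08,"wx":0,"wy":0,"wz":-35},{"tx":-3.82,"ty":5.31,"tz":-0.1,"wx":0,"wy":0,"wz":-40},{"tx":-4.01,"ty":6.12,"tz":-0.11,"wx":0,"wy":0,"wz":-45},{"tx":-4.01,"ty":6.12,"tz":-0.11,"wx":0,"wy":0,"wz":-45},{"tx":-4.01,"ty":6.12,"tz":-0.11,"wx":0,"wy":0,"wz":-45}]'
python3 look.py w15
python3 - <<'E'
from h import *
s=sense(); R,p=tp(s); print(p.round(1),np.degrees(np.arctan2(R[1,0],R[0,0])),s['wrist_force'],s['wrist_torque'])
f=cv2.imread('pics/w15.png'); cv2.imwrite('pics/w15c.png',cv2.resize(f[0:150,156:356],(800,600),interpolation=cv2.INTER_CUBIC))
t=grab_frame('top')[:,:,::-1]; cv2.imwrite('pics/t15.png',cv2.resize(t[150:250,270:390],(720,600),interpolation=cv2.INTER_CUBIC))
t=grab_frame('side')[:,:,::-1]; cv2.imwrite('pics/s15.png',cv2.resize(t[130:210,250:350],(750,600),interpolation=cv2.INTER_CUBIC))
E
```

```text
time_s: 17.53
tcp_pos: [417.1, -226.4, 134.9]
tool_rot: [-0.0, 0.766, -0.643, 0.0]
wrist_force: [1.6, 0.9, -4.0]
opening: 0.165
[ 417.1 -226.4  134.9] yaw -80.08 z [ 5.e-04 -2.e-04 -1.e+00] j6 0.808 j [-0.59  0.27  2.09  0.    0.78  0.81] 17.5333 0.16519204479090155
[ 417.2 -226.5  134.9] -80.10511593575924 [ 2.24169809  0.98917056 -3.17770816] [ 0.20824091 -0.19172412  0.06030492]
```

View pics/w15c.png

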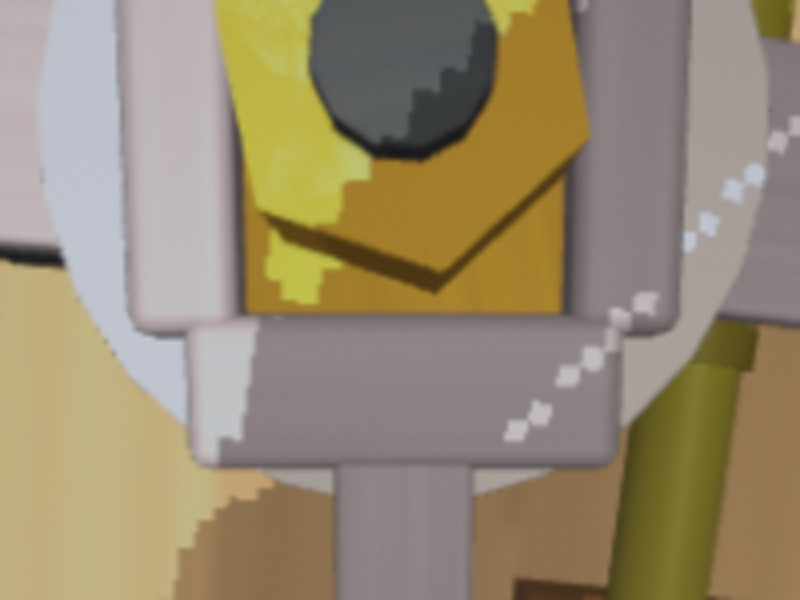

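View pics/t15.png

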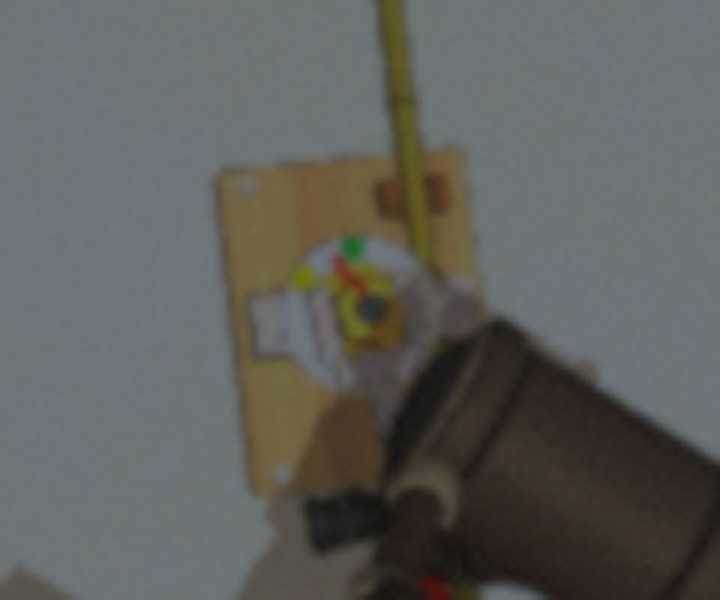

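View pics/s15.png

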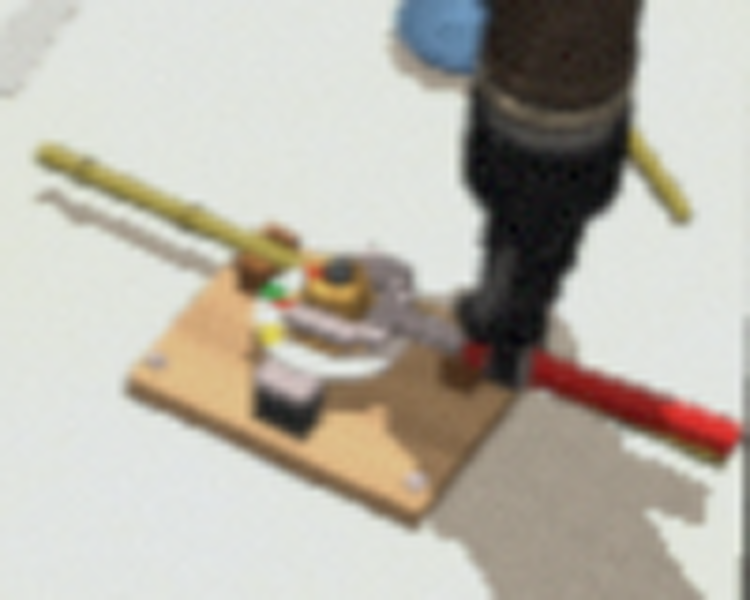

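The nut trails the jaw by about 7.5°, the jaw clearance. The estimated nut angle is 2.65, and the top view also shows it just short of green. I'll swing another 13°.

```bash
python3 -m pendant '[{"tx":-0.07,"ty":0.48,"tz":0,"wx":0,"wy":0,"wz":-3},{"tx":-0.14,"ty":1.15,"tz":-0.02,"wx":0,"wy":0,"wz":-7},{"tx":-0.17,"ty":1.65,"tz":-0.02,"wx":0,"wy":0,"wz":-10},{"tx":-0.16,"ty":2.16,"tz":-0.03,"wx":0,"wy":0,"wz":-13},{"tx":-0.16,"ty":2.16,"tz":-0.03,"wx":0,"wy":0,"wz":-13},{"tx":-0.16,"ty":2.16,"tz":-0.03,"wx":0,"wy":0,"wz":-13}]'
python3 look.py w16
python3 - <<'E'
from h import *
s=sense(); R,p=tp(s); print(p.round(1),np.degrees(np.arctan2(R[1,0],R[0,0])),s['wrist_force'],s['wrist_torque'])
f=cv2.imread('pics/w16.png'); cv2.imwrite('pics/w16c.png',cv2.resize(f[0:150,156:356],(800,600),interpolation=cv2.INTER_CUBIC))
t=grab_frame('top')[:,:,::-1]; cv2.imwrite('pics/t16.png',t);cv2.imwrite('pics/t16b.png',cv2.resize(t[180:220,310:360],(750,600),interpolation=cv2.INTER_CUBIC))
t=grab_frame('side')[:,:,::-1]; cv2.imwrite('pics/s16.png',t);cv2.imwrite('pics/s16b.png',cv2.resize(t[150:190,270:320],(750,600),interpolation=cv2.INTER_CUBIC))
E
```

```text
time_s: 18.18
tcp_pos: [415.7, -205.2, 134.5]
tool_rot: [0.0, -0.688, 0.726, -0.0]
wrist_force: [1.9, 0.8, -2.9]
opening: 0.167
[ 415.7 -205.2  134.5] yaw -93.08 z [ 7.e-04 -5.e-04 -1.e+00] j6 1.072 j [-0.55  0.25  2.12 -0.    0.77  1.07] 18.1833 0.16730012238734254
[ 415.7 -205.2  134.5] -93.10754661433474 [ 2.28927273  0.72399927 -3.99322577] [ 0.13264544 -0.31931034  0.27300569]
```

View pics/w16c.png

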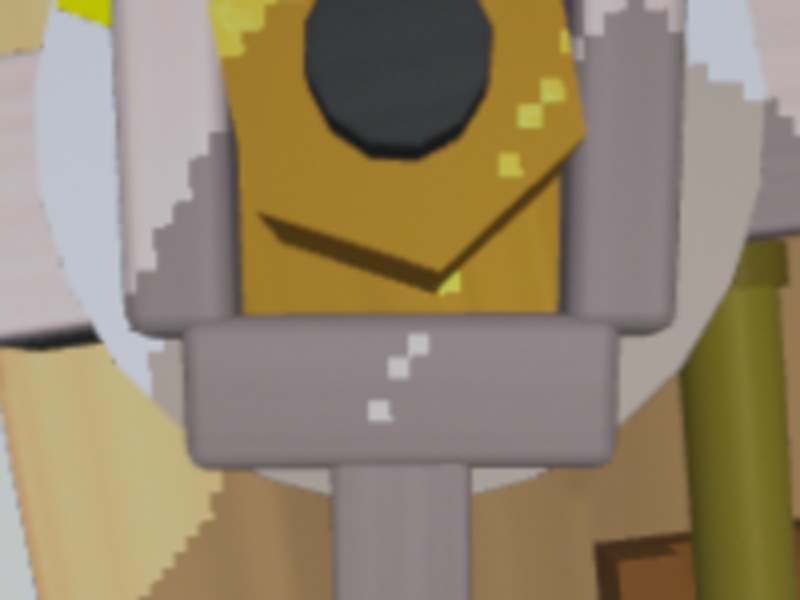

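View pics/t16b.png

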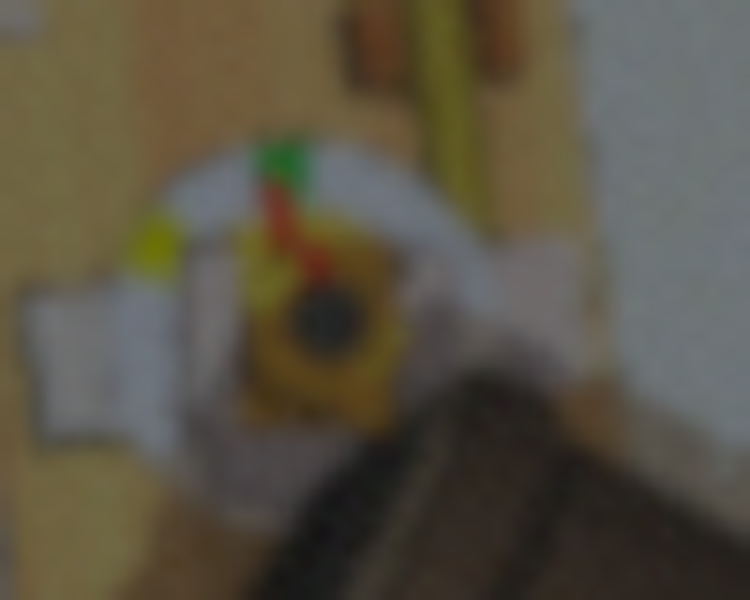

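View pics/s16b.png

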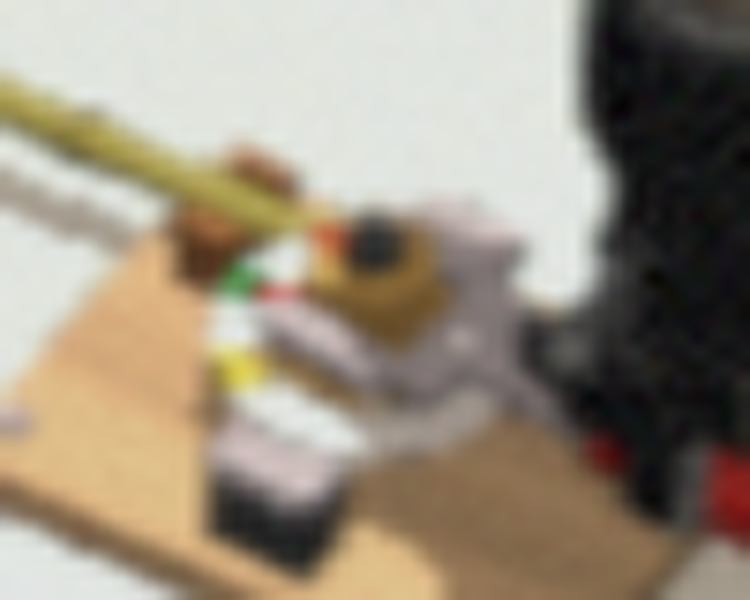

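```bash
python3 - <<'E'
from h import *
g=lambda x,y:(156+x/4-.4,y/4-.4)
def an(name,pts,z):
    s=load(name); R,p=tp(s)
    X=[pix2z('wrist',g(*q),z,s)[:2] for q in pts]
    sp=np.degrees(np.arctan2(R[1,0],R[0,0]))+90
    for a,b in zip(X[:-1],X[1:]):
        d=b-a; print(name,'edge len',np.hypot(*d).round(1),'rel spanner',(np.degrees(np.arctan2(d[1],d[0]))-sp).round(1))
an('w14',[(232,190),(404,292),(574,187)],83)
an('w15',[(262,212),(436,275),(588,136)],82)
an('w16',[(260,212),(438,274),(585,133)],82)
# top cam prediction of pointer tip and green
K=proj('top',[[510.9+32*np.cos(np.radians(a)),-208.4+32*np.sin(np.radians(a)),57] for a in (4,10,15)]); print(((K-[310,180])*15).round())
K=proj('top',[[510.9+34*np.cos(np.radians(a)),-208.4+34*np.sin(np.radians(a)),53] for a in (2,-6.5,10.5)]); print(((K-[310,180])*15).round())
E
```

```text
w14 edge len 17.5 rel spanner -119.9
w14 edge len 17.5 rel spanner -59.1
w15 edge len 16.4 rel spanner -109.3
w15 edge len 17.8 rel spanner -48.3
w16 edge len 16.7 rel spanner -108.6
w16 edge len 17.5 rel spanner -47.0
[[276. 171.]
 [260. 173.]
 [246. 176.]]
[[278. 163.]
 [303. 163.]
 [253. 166.]]
```

Both the top view and the hex edges put the nut near 2.81, inside green but close to its starting edge. I'll add 5°.

```bash
python3 -m pendant '[{"tx":0.02,"ty":0.4,"tz":0,"wx":0,"wy":0,"wz":-2.5},{"tx":0.06,"ty":0.83,"tz":-0.01,"wx":0,"wy":0,"wz":-5},{"tx":0.06,"ty":0.83,"tz":-0.01,"wx":0,"wy":0,"wz":-5},{"tx":0.06,"ty":0.83,"tz":-0.01,"wx":0,"wy":0,"wz":-5}]'
python3 look.py w17
python3 - <<'E'
from h import *
s=sense(); R,p=tp(s); print(p.round(1),np.degrees(np.arctan2(R[1,0],R[0,0])),s['wrist_force'],s['wrist_torque'])
f=cv2.imread('pics/w17.png'); cv2.imwrite('pics/w17c.png',cv2.resize(f[0:150,156:356],(800,600),interpolation=cv2.INTER_CUBIC))
t=grab_frame('top')[:,:,::-1]; cv2.imwrite('pics/t17.png',t);cv2.imwrite('pics/t17b.png',cv2.resize(t[180:220,310:360],(750,600),interpolation=cv2.INTER_CUBIC))
E
```

```text
time_s: 18.67
tcp_pos: [416.4, -196.9, 134.5]
tool_rot: [0.0, -0.655, 0.755, -0.001]
wrist_force: [3.2, 0.4, -2.8]
opening: 0.165
[ 416.4 -196.9  134.5] yaw -98.12 z [ 1.1e-03 -7.0e-04 -1.0e+00] j6 1.176 j [-0.54  0.25  2.12 -0.    0.77  1.18] 18.6667 0.1645271162877511
[ 416.4 -196.9  134.5] -98.13550414636421 [ 4.20969387  0.62138877 -3.21741282] [ 0.05033991 -0.49501032  0.26043743]
```

View pics/w17c.png

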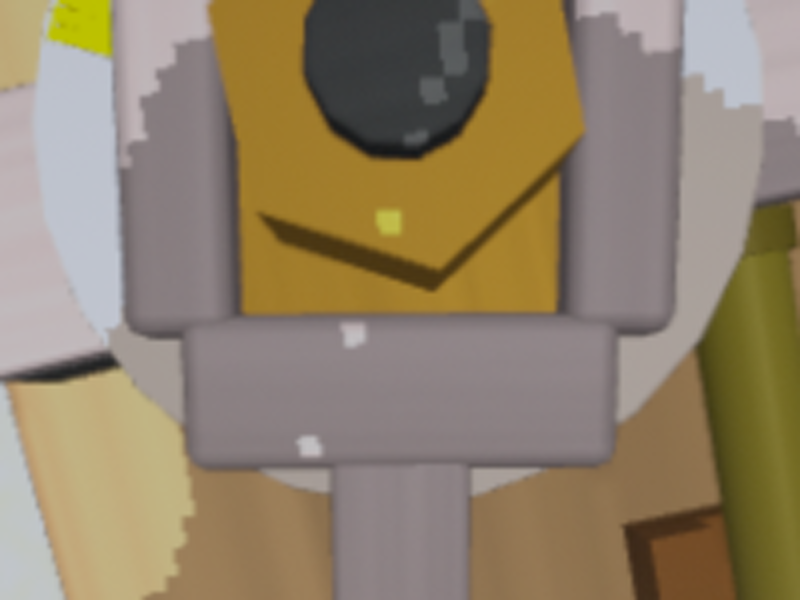

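View pics/t17b.png

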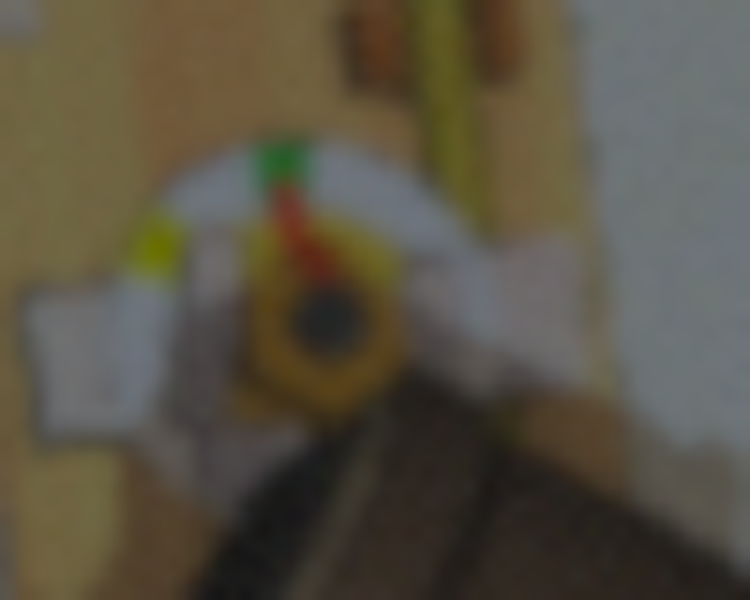

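The tip is now at column 283 and the green centre at 285, so about 2.9. I'll back the spanner off 10° inside its clearance, check, then withdraw.

```bash
python3 -m pendant '[{"tx":-0.03,"ty":-0.5,"tz":0,"wx":0,"wy":0,"wz":3},{"tx":-0.05,"ty":-1.1,"tz":0,"wx":0,"wy":0,"wz":6.5},{"tx":-0.06,"ty":-1.67,"tz":0,"wx":0,"wy":0,"wz":10},{"tx":-0.06,"ty":-1.67,"tz":0,"wx":0,"wy":0,"wz":10},{"tx":-0.06,"ty":-1.67,"tz":0,"wx":0,"wy":0,"wz":10}]'
python3 look.py w18
python3 - <<'E'
from h import *
s=sense(); R,p=tp(s); print(p.round(1),np.degrees(np.arctan2(R[1,0],R[0,0])),s['wrist_force'],s['wrist_torque'])
f=cv2.imread('pics/w18.png'); cv2.imwrite('pics/w18c.png',cv2.resize(f[0:150,156:356],(800,600),interpolation=cv2.INTER_CUBIC))
E
```

```text
time_s: 19.18
tcp_pos: [414.5, -213.2, 134.0]
tool_rot: [0.0, 0.717, -0.697, -0.001]
wrist_force: [-0.0, 0.1, -1.8]
opening: 0.169
[ 414.5 -213.2  134. ] yaw -88.36 z [-0.0019  0.0011 -1.    ] j6 0.974 j [-0.57  0.26  2.11 -0.    0.78  0.97] 19.1833 0.1693842351808688
[ 414.5 -213.   134. ] -88.33999310431034 [-0.1358848  -0.59261508 -1.52018419] [ 0.03839806  0.02489183 -0.03381759]
```

View pics/w18c.png

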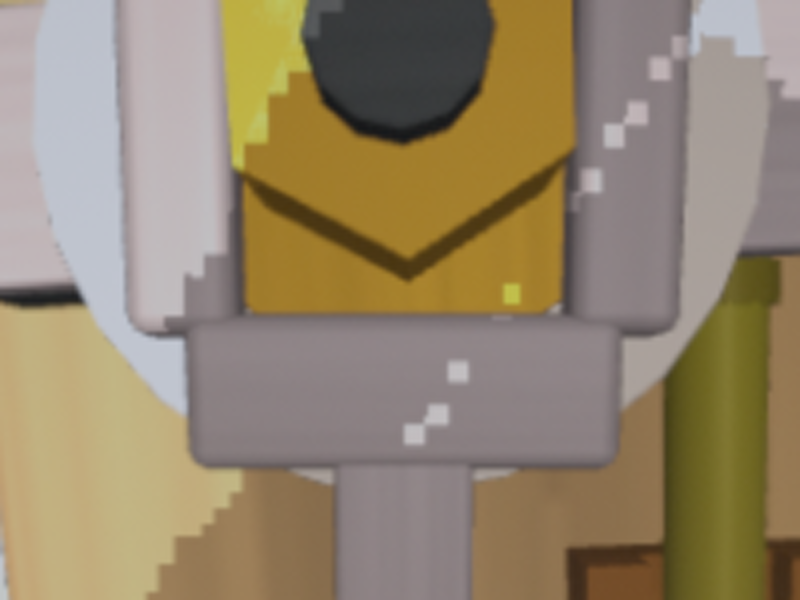

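Free and aligned. I'll withdraw straight back, then raise.

```bash
python3 -m pendant '[{"tx":-0.5,"ty":-0.01,"tz":0,"wx":0,"wy":0,"wz":0},{"tx":-1.2,"ty":-0.03,"tz":0,"wx":0,"wy":0,"wz":0},{"tx":-2.2,"ty":-0.06,"tz":0,"wx":0,"wy":0,"wz":0},{"tx":-3.5,"ty":-0.1,"tz":0,"wx":0,"wy":0,"wz":0},{"tx":-4.8,"ty":-0.14,"tz":0,"wx":0,"wy":0,"wz":0},{"tx":-5.8,"ty":-0.17,"tz":0,"wx":0,"wy":0,"wz":0},{"tx":-6,"ty":-0.2,"tz":0.5,"wx":0,"wy":0,"wz":0},{"tx":-6,"ty":-0.2,"tz":2,"wx":0,"wy":0,"wz":0},{"tx":-6,"ty":-0.2,"tz":5,"wx":0,"wy":0,"wz":0},{"tx":-6,"ty":-0.2,"tz":7.5,"wx":0,"wy":0,"wz":0},{"tx":-6,"ty":-0.2,"tz":8,"wx":0,"wy":0,"wz":0},{"tx":-6,"ty":-0.2,"tz":8,"wx":0,"wy":0,"wz":0}]'
python3 look.py w19
python3 - <<'E'
from h import *
s=sense(); R,p=tp(s); print(p.round(1),np.degrees(np.arctan2(R[1,0],R[0,0])),s['wrist_force'])
t=grab_frame('top')[:,:,::-1]; cv2.imwrite('pics/t19.png',t);cv2.imwrite('pics/t19b.png',cv2.resize(t[180:220,310:360],(750,600),interpolation=cv2.INTER_CUBIC))
E
```

```text
time_s: 20.23
tcp_pos: [356.7, -216.4, 216.7]
tool_rot: [-0.0, 0.718, -0.696, 0.003]
wrist_force: [0.0, 0.2, -2.4]
opening: 0.17
[ 356.7 -216.4  216.7] yaw -88.24 z [ 0.0053 -0.0039 -1.    ] j6 0.89 j [-0.65  0.01  2.18  0.    0.95  0.89] 20.2333 0.169639921064956
[ 355.6 -215.6  215. ] -88.23586747165123 [-0.17309875  0.82928487 -2.53122781]
```

View pics/w19.png

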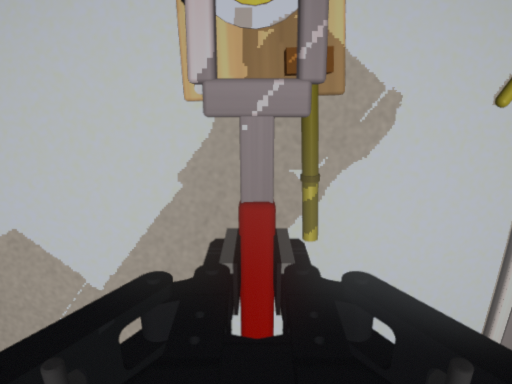

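View pics/t19b.png

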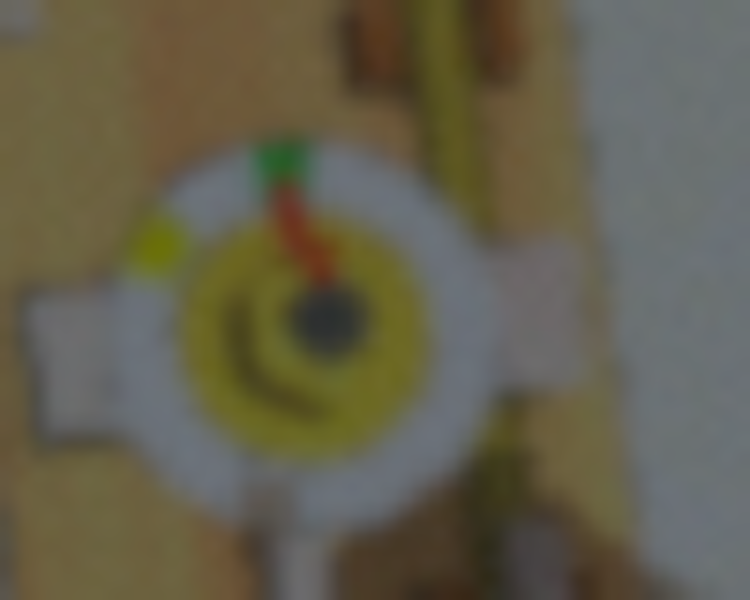

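```bash
python3 -m pendant '[{"tx":0.4,"ty":1,"tz":0,"wx":0,"wy":0,"wz":0},{"tx":1.2,"ty":3.2,"tz":0,"wx":0,"wy":0,"wz":1},{"tx":2.5,"ty":6.5,"tz":0,"wx":0,"wy":0,"wz":2},{"tx":3.9,"ty":10.1,"tz":0,"wx":0,"wy":0,"wz":3},{"tx":5.2,"ty":13.7,"tz":0,"wx":0,"wy":0,"wz":4},{"tx":6.6,"ty":17.3,"tz":0,"wx":0,"wy":0,"wz":5},{"tx":8,"ty":20.9,"tz":0,"wx":0,"wy":0,"wz":6},{"tx":9.4,"ty":24.5,"tz":0,"wx":0,"wy":0,"wz":7},{"tx":10.8,"ty":28.1,"tz":0,"wx":0,"wy":0,"wz":8},{"tx":12.2,"ty":31.7,"tz":0,"wx":0,"wy":0,"wz":9},{"tx":13.6,"ty":35.3,"tz":0,"wx":0,"wy":0,"wz":9.4},{"tx":15,"ty":38.9,"tz":0,"wx":0,"wy":0,"wz":9.4},{"tx":16.3,"ty":42.5,"tz":0,"wx":0,"wy":0,"wz":9.4},{"tx":17.5,"ty":45.6,"tz":0,"wx":0,"wy":0,"wz":9.4},{"tx":18.3,"ty":47.8,"tz":-0.5,"wx":0,"wy":0,"wz":9.4},{"tx":18.7,"ty":48.8,"tz":-1.5,"wx":0,"wy":0,"wz":9.4},{"tx":18.7,"ty":48.8,"tz":-1.5,"wx":0,"wy":0,"wz":9.4},{"tx":18.7,"ty":48.8,"tz":-1.5,"wx":0,"wy":0,"wz":9.4},{"tx":18.7,"ty":48.8,"tz":-1.5,"wx":0,"wy":0,"wz":9.4}]'
python3 look.py w20
python3 -c "
from h import *
s=sense(); R,p=tp(s); print(p.round(1),np.degrees(np.arctan2(R[1,0],R[0,0])),R[:,2],s['wrist_force'])"
```

```text
time_s: 21.92
tcp_pos: [541.0, 271.8, 197.2]
tool_rot: [0.002, 0.773, -0.635, -0.001]
wrist_force: [0.1, 0.1, -1.8]
opening: 0.166
[541.  271.8 197.2] yaw -78.82 z [-0.004  -0.0021 -1.    ] j6 1.77 j [ 0.39  0.39  1.76 -0.    1.    1.77] 21.9167 0.16587659437975624
[541.4 271.7 198.1] -78.8530150455312 [-0.00252258 -0.00138176 -0.99999586] [ 0.77202534  0.10416232 -2.22353775]
```

View pics/w20.png

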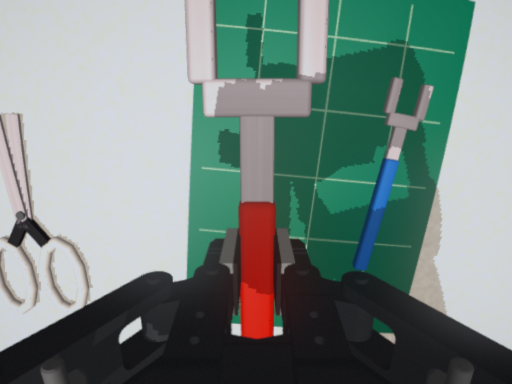

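```bash
python3 -m pendant '[{"tx":0,"ty":0,"tz":-1.5,"wx":0,"wy":0,"wz":0},{"tx":0,"ty":0,"tz":-4.5,"wx":0,"wy":0,"wz":0},{"tx":0,"ty":0,"tz":-8,"wx":0,"wy":0,"wz":0},{"tx":0,"ty":0,"tz":-10.2,"wx":0,"wy":0,"wz":0},{"tx":0,"ty":0,"tz":-11.2,"wx":0,"wy":0,"wz":0},{"tx":0,"ty":0,"tz":-11.5,"wx":0,"wy":0,"wz":0},{"tx":0,"ty":0,"tz":-11.5,"wx":0,"wy":0,"wz":0},{"tx":0,"ty":0,"tz":-11.5,"wx":0,"wy":0,"wz":0},{"tx":0,"ty":0,"tz":-11.5,"wx":0,"wy":0,"wz":0}]'
```

```text
time_s: 22.72
tcp_pos: [544.0, 273.3, 86.6]
tool_rot: [-0.002, 0.773, -0.635, 0.001]
wrist_force: [0.2, 0.1, -0.7]
opening: 0.167
```

```bash
python3 -m pendant '[{"tx":0,"ty":0,"tz":-0.3,"wx":0,"wy":0,"wz":0},{"tx":0,"ty":0,"tz":-0.6,"wx":0,"wy":0,"wz":0},{"tx":0,"ty":0,"tz":-0.7,"wx":0,"wy":0,"wz":0},{"tx":0,"ty":0,"tz":-0.7,"wx":0,"wy":0,"wz":0},{"tx":0,"ty":0,"tz":-0.7,"wx":0,"wy":0,"wz":0}]'
```

```text
time_s: 23.13
tcp_pos: [542.2, 272.8, 77.2]
tool_rot: [0.0, 0.773, -0.635, -0.0]
wrist_force: [0.1, -0.2, -2.2]
opening: 0.167
```

```bash
python3 -m pendant '[{"tx":0,"ty":0,"tz":-0.05,"wx":0,"wy":0,"wz":0},{"tx":0,"ty":0,"tz":-0.1,"wx":0,"wy":0,"wz":0},{"tx":0,"ty":0,"tz":-0.13,"wx":0,"wy":0,"wz":0},{"tx":0,"ty":0,"tz":-0.13,"wx":0,"wy":0,"wz":0},{"tx":0,"ty":0,"tz":-0.13,"wx":0,"wy":0,"wz":0}]'
```

```text
time_s: 23.55
tcp_pos: [542.4, 272.9, 76.2]
tool_rot: [-0.0, 0.773, -0.635, 0.0]
wrist_force: [-1.8, -0.6, 0.4]
opening: 0.167
```

Contact with the mat: the weight has come off and the height equals that of the pick. I'll release and rise.

```bash
python3 -m pendant '[{"tx":0,"ty":0,"tz":0,"wx":0,"wy":0,"wz":0},{"tx":0,"ty":0,"tz":0,"wx":0,"wy":0,"wz":0},{"tx":0,"ty":0,"tz":0,"wx":0,"wy":0,"wz":0},{"tx":0,"ty":0,"tz":0,"wx":0,"wy":0,"wz":0},{"tx":0,"ty":0,"tz":0,"wx":0,"wy":0,"wz":0},{"tx":0,"ty":0,"tz":0,"wx":0,"wy":0,"wz":0},{"tx":0,"ty":0,"tz":0,"wx":0,"wy":0,"wz":0}]' 0 && python3 -m pendant '[{"tx":0,"ty":0,"tz":1,"wx":0,"wy":0,"wz":0},{"tx":0,"ty":0,"tz":3,"wx":0,"wy":0,"wz":0},{"tx":0,"ty":0,"tz":6,"wx":0,"wy":0,"wz":0},{"tx":0,"ty":0,"tz":10,"wx":0,"wy":0,"wz":0},{"tx":0,"ty":0,"tz":14,"wx":0,"wy":0,"wz":0},{"tx":0,"ty":0,"tz":16,"wx":0,"wy":0,"wz":0},{"tx":0,"ty":0,"tz":16,"wx":0,"wy":0,"wz":0},{"tx":0,"ty":0,"tz":16,"wx":0,"wy":0,"wz":0}]'
python3 look.py w21
python3 - <<'E'
from h import *
span('w21')
for n in ('side','top'):
    t=grab_frame(n)[:,:,::-1]; cv2.imwrite(f'pics/{n}21.png',t)
    cv2.imwrite(f'pics/{n}21b.png',cv2.resize(t[100:340,90:450],(800,533),interpolation=cv2.INTER_CUBIC))
t=cv2.imread('pics/top21.png'); cv2.imwrite('pics/t21b.png',cv2.resize(t[180:220,310:360],(750,600),interpolation=cv2.INTER_CUBIC))
E
```

```text
time_s: 24.13
tcp_pos: [542.4, 272.8, 76.0]
tool_rot: [-0.0, 0.773, -0.635, 0.0]
wrist_force: [0.1, -1.2, -0.5]
opening: 1.001
time_s: 24.8
tcp_pos: [543.4, 273.3, 239.0]
tool_rot: [-0.002, 0.773, -0.635, 0.001]
wrist_force: [-0.5, -0.3, -0.4]
opening: 1.001
[543.4 273.3 239. ] yaw -78.82 z [ 0.0048  0.002  -1.    ] j6 1.77 j [ 0.39  0.34  1.73 -0.    1.06  1.77] 24.8 1.0013745512896821
handle yaw 11.169998505291202 ends [432.0671785  251.12336518] [566.77820669 277.72357106] len 137.31217014112636 w 15.383229168202067
```

View pics/w21.png

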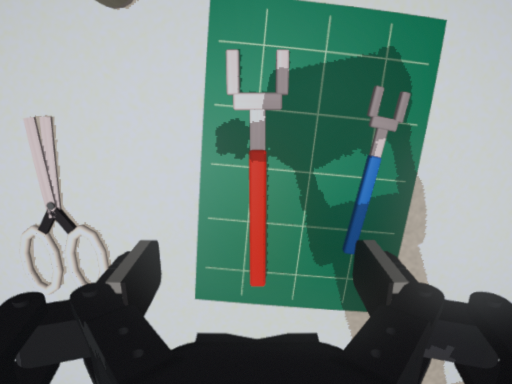

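View pics/t21b.png

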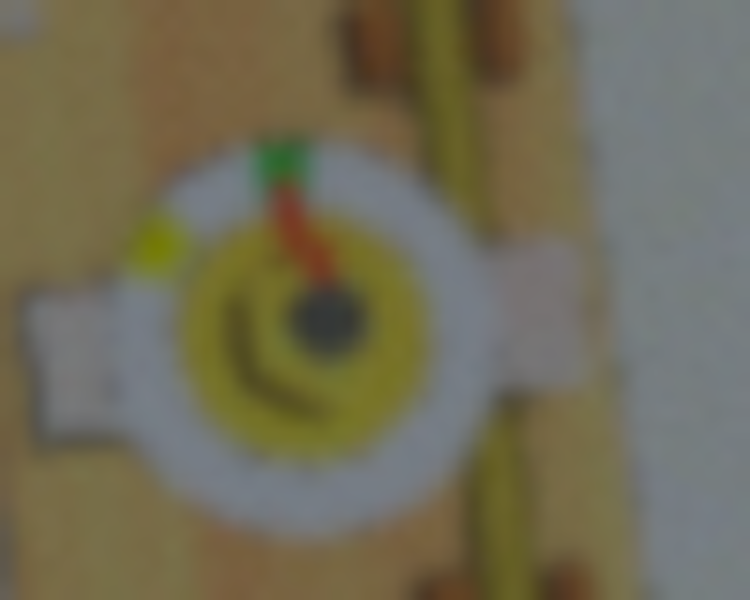

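View pics/side21b.png

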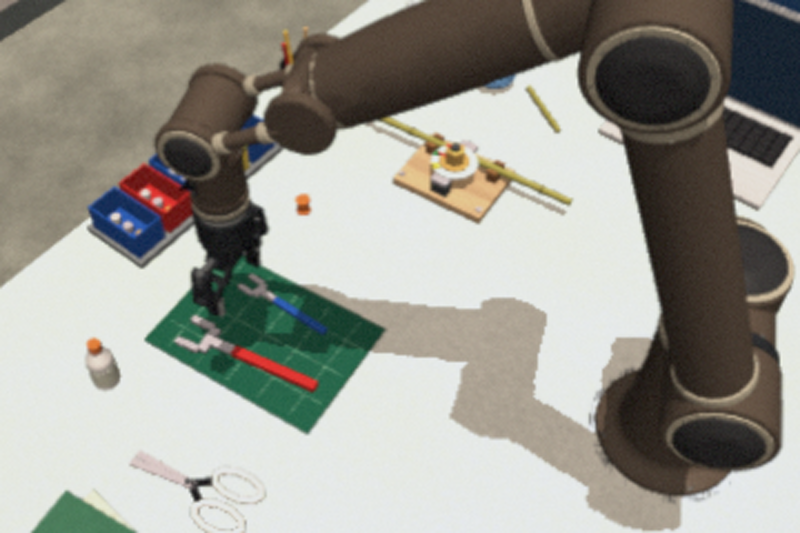

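The spanner lies flat where it was, the blue one hasn't moved, and the pointer tip is on the green centre. I'll hand in.

```bash
python3 -c "
from rig import *
print(finish_job())"
```

```text
the job is handed in; nothing more can be done
None
```

I did the job in the order asked and handed it in at about 25 s of the 72 s allowed; no verdict was reported.

- **By hand:** I turned the nut clockwise with the fingers to about 2.0 rad. The close camera put the pointer at about 55° and the yellow band's centre at 54.4°.
- **With the spanner:** I turned the nut on with the red spanner's open jaw to about 2.9 rad. In the top view the pointer tip stood at column 283 against 285 for the green centre. It still looked the same after I had withdrawn the spanner.
- **Spanner back:** It lies flat on the mat within about 2 mm of where it was, and I released it only once the mat was carrying its weight.
- **Other things:** The small blue spanner and the scissors looked unmoved in the last wrist picture. I did not touch the other things, and wrist forces at the end of each move stayed at about 12 N or less.

**Checks that disagreed:**
- **Play in the jaw:** The nut's play in the jaw measured about 11.7° in the wrist picture, while the given sizes imply 7.5°. The two put the nut at 2.81 and 2.88 after the second swing. I went by the larger play, which the top view also supported, and turned 5° more.
- **Final reading:** The final green reading comes from the blurred top camera and the hex edges. I did not take a last close-up of the dial.

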